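# Fetch the weld coupon from behind the containers for the microscope

## Robot

A 7-joint arm with a two-finger parallel gripper is mounted at the origin on the work surface. World frame = base frame: x ahead of the robot, y to its left, z up, the work surface at z = 0. Lengths are in mm, angles in rad, forces in N, time in s.
With the tool pointing down it reaches from about 425 to 950 mm from the base axis. Payload 4.7 kg.
Tool frame: the origin (TCP) lies on the centre line of the jaws, within the pads' length; the fingertips stand 19 mm ahead of it and the grasp point (between the pads) is the TCP; z points along the fingers, y is the direction in which the jaws open and shut (so a half turn about z gives the same grasp; the last joint's range is limited). The gripper opens to 87 mm and grips with 3 to 60 N. Pads are 19 mm wide; open, the fingers measure 117 mm over their backs; the gripper's body (75 mm by 190 mm) begins 51 mm behind the grasp point.
Start: joints at [1.227, 0.469, -0.049, 1.532, 0.024, 1.141, -0.082], TCP at [209.044, -641.832, 241.573] pointing down, gripper open.
Joint ranges: [-2.59, 2.59], [-0.33, 1.99], [-1.39, 1.29], [0.1, 2.45], [-1.04, 4.18], [0.21, 1.99], [-2.66, 2.66]. Speed limits (rad/s): [2.57, 2.57, 3.14, 3.14, 3.14, 3.14, 3.14].

## Interface

Orientations are given as a unit quaternion [w, x, y, z].
In Python, from workcell import observe, snapshot, job gives the robot as it stands.
- The arm moves only by the tool step_arm, never from a script. Its argument "increments" is a list of rows, each a list of 3 entries, a list of its own where there are three numbers: the closure, from 0 (fully open) to 1 (shut), then the shift along the world's x, y, z in mm, then the turn, a rotation vector about the world's x, y, z in degrees. A call has 1 to 10 rows; each row is the pose to reach, as a shift and turn from the pose commanded when the call began; what a row does not reach only later rows make up. A row lasts 1/12 s, in which the tool goes at most 41.7 mm and 7.16 degrees, less where a joint would pass 70% of its speed; a pose out of reach is approached as far as the arm can. A call with a gripper value outside its range is refused whole. The fingers move at their own pace and stop on an object; the grip force is fixed at half the most. Time passes only in rows, so rows that repeat a pose let the fingers close. It gives the time, the measured TCP pose, the force and the opening at its end, in the units of the state.
- observe(): the state, without advancing time (a new reading comes with each control period).
- snapshot(name): name is "side" or "top" or "wrist"; returns a dict with "frame" (420x560x3 uint8, red, green, blue), "fx", "fy", "cx", "cy" (pixels), "camera_from_world" (4x4, takes a point from world to camera coordinates); the wrist camera has in their place "mount" (4x4, takes a point from camera to tool coordinates, whose origin is the TCP and whose axes are the flange's). Camera axes: x right, y down, z forward; pixel columns grow to the right and rows downward; lengths in mm; the calibration is good to about 2 mm. A picture is of the moment at which its call begins: read the wrist's pose just before it. There is no depth.
- job.sign_off(): hands the job in, once; it reports no verdict.
The state is a dict: "t": time; "q": joint angles; "dq": joint speeds; "tau": joint torques, N m; "position": TCP position; "ee_rot": TCP orientation; "force": force on the tool from outside, world axes, zero at the start; "wrist_torque": the same for the moment, N m; "opening": finger opening in mm.
Only numpy, scipy, OpenCV 4.12 (cv2) and the standard library are available. Lean on these libraries where they do the work, as an engineer would, in place of code of your own. Each camera call takes 0.05 s, during which the arm holds its last target. There are 200 camera calls.

## Task

Clear the three containers (pot, bottle and square box) off the front of the light plywood storage board into the white side tray, all three standing in it together, then lay the steel coupon from behind them flat on the microscope stage, centred over the stage's hole. Only after that, put each container back on the board exactly where it stood at the start. Keep the containers upright, set things down rather than dropping them, and leave the two small round mounts where they are.

Things in the scene. Friction and masses are not known exactly. Their poses are not given: they have to be found in the camera images.
- board: Fixed light plywood storage board, 200 (x) by 290 (y) by 10 mm thick, 16 mm high strips at its y ends. Origin: centre of its underside; -x faces about to the robot. Containers stand on ring marks at its x -42 mm, y about -80, 0 and 80 mm, within 4 mm; coupon and mounts lie behind at x 45 mm, y about -85, 0 and 85 mm; who is where varies, aligned to the board within 0.12 rad.
- tray: Fixed white shallow side tray, outside 280 (x) by 130 (y) mm, walls 4 mm thick and 16 mm high, inner floor 4 mm above its origin (centre of its underside). Empty at the start; takes the containers in a row along its x, at about x = -80, 0 and 80 mm, y = 0. On one side of the board, the microscope on the other; sides vary.
- stage_spot (a point): Centre of the inverted microscope's fixed stage, at its surface, about 200 mm above the table: the dark hole (24 mm across, only drawn, solid) in the round silvery insert (116 mm across, 2 mm proud). The flat black stage is 190 (x) by 170 (y) mm. z up, -x towards the eyepieces, which reach 235 mm out and stay below the stage surface.
- pot: Round white sample pot with a red lid, 59 mm across, lid 62 mm across and 14 mm high at the top, 76 mm tall overall, about 0.18 kg; stands on the board (similar, smaller pots elsewhere on the table are not meant). origin at the centre of its underside, z up. Grip across the lid.
- bottle: Slim amber bottle with paper label and black cap, body 44 mm across up to 68 mm, cap 30 mm across, 97 mm tall overall, about 0.16 kg. origin at the centre of its underside, z up. Grip the straight body at 45 to 60 mm height.
- box: Square grey plastic container with black lid, body 48 by 48 mm and 72 mm high, lid 50 by 50 by 12 mm above it, 84 mm tall overall, about 0.20 kg, sides along its x and y. origin at the centre of its underside, z up. 
- coupon: Rectangular steel weld coupon, a bar 26 (its x) by 70 (its y) by 24 mm high, dark weld band across its middle, lying on the board behind the containers, about 0.34 kg. origin at the centre of its underside, z up. Its long axis runs roughly along the board's y.
- mount_a: Round black resin specimen mount, 30 mm across, 20 mm high, on the board beside the coupon; not to be moved. origin at the centre of its underside, z up. 
- mount_b: The same as mount_a, another one; not to be moved. origin at the centre of its underside, z up. 

How it is judged:
By the outcome, as a careful person would: the job done as asked, in the order asked, and still so for the second after the job is handed in, with the robot touching nothing.
It also fails if it takes over 141 s, if anything falls off the work surface, if the arm or the gripper's body presses on something with over 40 N, if the wrist force passes 120 N, or if a joint passes its speed limit or range.

## Working session

There is one attempt and no reset: what is moved stays moved. The work goes in short steps, Python scripts to look and compute and a tool call to move; the robot and the scene stay as the last step left them, time stands still between calls to the robot, and variables do not carry over. Pictures are saved under pics/ and viewed, about 12 in all and at most 16, crops included, and the job is handed in when it is done.

Besides the shell and the picture viewer there is one more tool, called after ">>>" by a JSON object that holds its "fn" and its "kwargs", one argument or row to a line. step_arm: Moves the arm, as the interface text tells. Its arguments: {"type":"object","properties":{"increments":{"type":"array","items":{"type":"array"}}},"required":["increments"]}

```bash
ls; mkdir -p pics; cat > h.py <<'E'
import numpy as np, cv2
from workcell import observe, snapshot, job
def snap(n,f):
    s=snapshot(n); cv2.imwrite('pics/'+f+'.png',s['frame'][:,:,::-1]); np.save('pics/'+f+'.npy',s,allow_pickle=True); return s
E
python3 - <<'E'
from h import *
s=observe(); print(s)
for n in('top','side'):
    a=snap(n,n+'0'); print(n,a['fx'],a['fy'],a['cx'],a['cy'],np.round(a['camera_from_world'],4).tolist())
E
```

```text
pics
{'t': 0.0, 'q': array([ 1.22712282,  0.46946752, -0.04859297,  1.53370978,  0.02413148,
        1.14097827, -0.08231822]), 'dq': array([ 0.0018529 ,  0.00041596,  0.00103085, -0.00025372, -0.00061809,
       -0.0007806 , -0.00016807]), 'tau': array([-5.42875526e-06, -5.07980990e+01, -8.04853882e-02, -2.36157113e+01,
       -6.11942704e-02,  3.81386827e-02,  1.81970599e-04]), 'position': array([ 208.80719087, -641.29604114,  240.4751003 ]), 'ee_rot': array([-9.66609965e-04,  9.87637796e-01,  1.56750141e-01, -2.04912863e-04]), 'force': array([-0.48892645,  0.08646051, -0.21704689]), 'wrist_torque': array([-0.02701836,  0.03404709,  0.02192332]), 'opening': 86.93538900001523}
top 540.4043127609679 540.4043127609679 268.885197136444 210.65807161878445 [[-0.017, -0.9998, 0.0036, -9.9437], [-0.9979, 0.0168, -0.0632, 580.6656], [0.0631, -0.0047, -0.998, 1436.3016], [0.0, 0.0, 0.0, 1.0]]
side 428.6181018190816 428.6181018190816 286.31636185881786 213.84425416779513 [[0.8542, -0.5197, -0.0173, -491.9681], [-0.3489, -0.5481, -0.7602, 304.3084], [0.3856, 0.6554, -0.6495, 769.3804], [0.0, 0.0, 0.0, 1.0]]
```

View pics/top0.png

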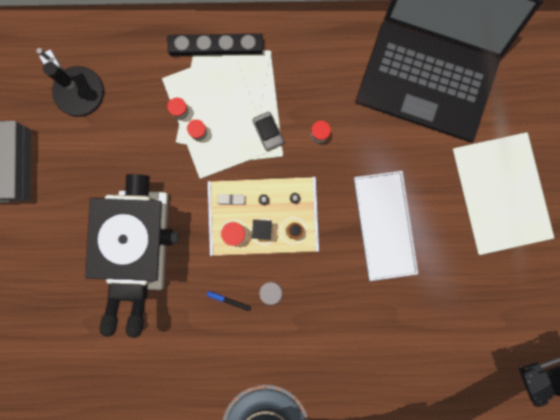

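View pics/side0.png

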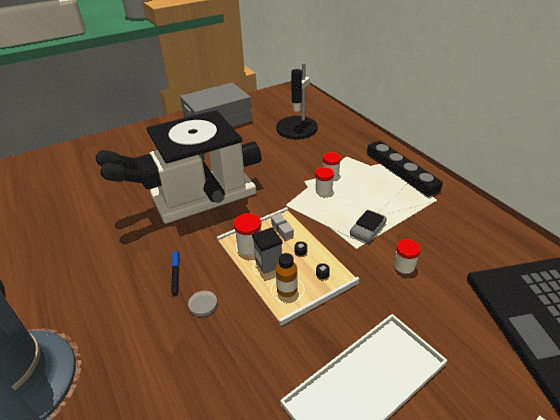

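The top view shows the board with corners at about (209,180), (317,178), (319,250) and (212,255). The pot is at (233,233), the box at (262,229), the bottle at (295,230) and the coupon at (231,199). The mounts are at (264,200) and (295,198), the tray at about (386,226), and the stage hole at (123,239). I'll enlarge it to read these more closely.

```bash
python3 - <<'E'
import cv2
a=cv2.imread('pics/top0.png')
b=cv2.resize(a[165:285,200:330],None,fx=6,fy=6,interpolation=cv2.INTER_CUBIC)[:600]
b=cv2.resize(a[170:262,202:325],None,fx=6.4,fy=6.4,interpolation=cv2.INTER_CUBIC)
cv2.imwrite('pics/c1.png',b);print(b.shape)
c=cv2.resize(a[165:285,345:425],None,fx=4.5,fy=4.5,interpolation=cv2.INTER_CUBIC)
d=cv2.resize(a[180:300,80:170],None,fx=4.5,fy=4.5,interpolation=cv2.INTER_CUBIC)
cv2.imwrite('pics/c2.png',cv2.hconcat([c,d]));print(c.shape,d.shape)
E
```

```text
(589, 787, 3)
(540, 360, 3) (540, 405, 3)
```

View pics/c1.png

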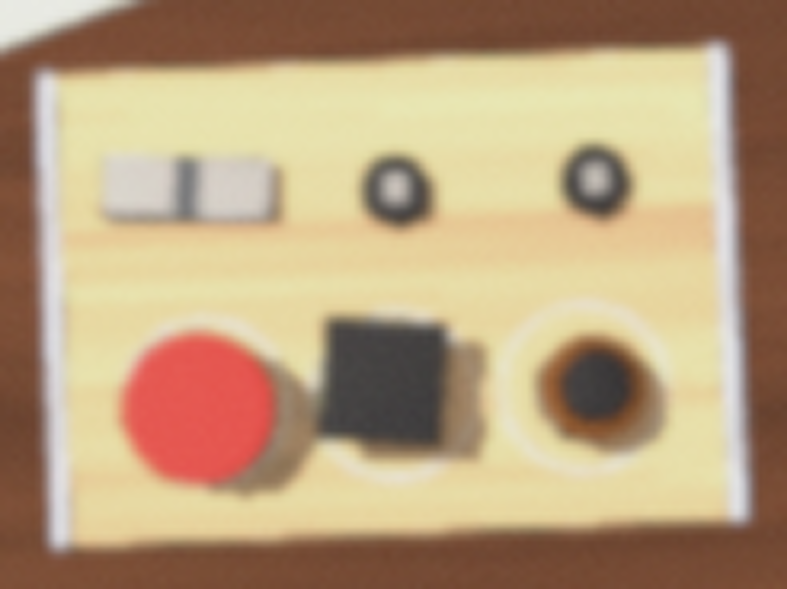

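View pics/c2.png

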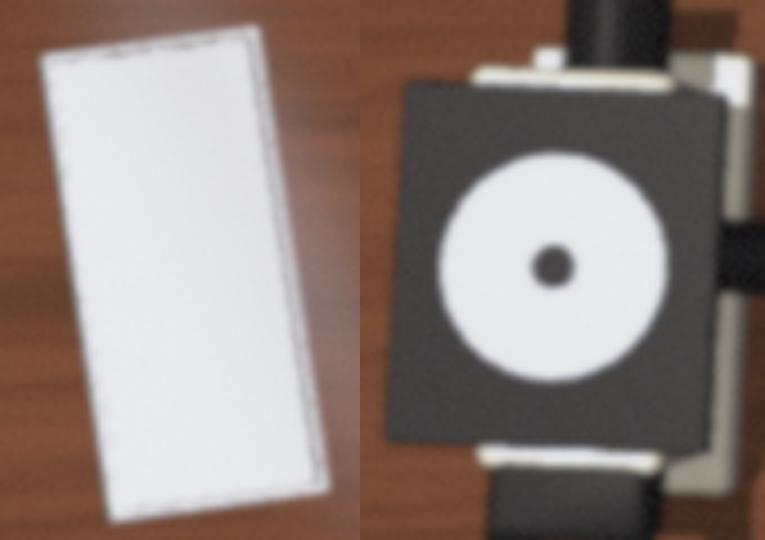

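```bash
cat >> h.py <<'E'
def ray(s,uv,z):
    T=s['camera_from_world']; R,t=T[:3,:3],T[:3,3]
    uv=np.atleast_2d(uv).astype(float)
    d=np.c_[(uv[:,0]-s['cx'])/s['fx'],(uv[:,1]-s['cy'])/s['fy'],np.ones(len(uv))]@R
    c=-R.T@t
    return c+d*((z-c[2])/d[:,2])[:,None]
E
python3 - <<'E'
from h import *
s=np.load('pics/top0.npy',allow_pickle=True).item()
def C(p,x0,y0,f): return (np.array(p,float)+.5)/f-.5+[x0,y0]
def show(n,p,z,x0=202,y0=170,f=6.4):
    w=ray(s,C(p,x0,y0,f),z)[:,:2]; print(n,np.round(w,1).tolist(),'mean',np.round(w.mean(0),1))
    if len(w)==4:
        e=np.roll(w,-1,0)-w; print('   len',np.round(np.hypot(*e.T),1),'ang',np.round(np.arctan2(e[:,1],e[:,0]),3))
show('board16',[(35,70),(728,42),(748,520),(52,551)],16)
show('coupon',[(101,155),(272,155),(272,219),(101,219)],34)
show('mounts',[(397,186),(597,178)],30)
show('pot',[(198,408)],86)
show('box',[(328,317),(447,323),(438,445),(318,438)],94)
show('bottle',[(597,383)],107)
show('tray',[(42,54),(260,27),(330,490),(110,522)],16,345,165,4.5)
show('hole',[(193,266)],200,80,180,4.5)
show('stage',[(45,82),(367,97),(348,452),(25,440)],198,80,180,4.5)
E
```

```text
board16 [[665.1, 146.1], [672.1, -147.1], [470.3, -151.0], [462.3, 140.9]] mean [567.4  -2.8]
   len [293.3 201.8 292.  202.8] ang [-1.547 -3.122  1.598  0.025]
coupon [[626.8, 117.0], [625.6, 45.7], [598.9, 46.1], [600.0, 117.2]] mean [612.8  81.5]
   len [71.3 26.8 71.2 26.7] ang [-1.587  3.127  1.554 -0.011]
mounts [[612.1, -6.2], [614.1, -89.8]] mean [613.1 -48. ]
pot [[519.6, 74.6]] mean [519.6  74.6]
box [[554.7, 21.9], [551.5, -25.5], [503.1, -21.0], [506.7, 26.6]] mean [5.29e+02 5.00e-01]
   len [47.5 48.7 47.8 48.3] ang [-1.638  3.051  1.496 -0.098]
bottle [[526.3, -84.1]] mean [526.3 -84.1]
tray [[669.1, -251.7], [683.3, -383.6], [405.2, -416.2], [388.5, -284.6]] mean [ 536.5 -334. ]
   len [132.6 280.  132.6 282.5] ang [-1.464 -3.025  1.697  0.117]
hole [[508.8, 325.5]] mean [508.8 325.5]
stage [[606.5, 403.5], [595.8, 234.9], [410.9, 245.5], [420.0, 413.2]] mean [508.3 324.3]
   len [169.  185.2 167.9 186.7] ang [-1.634  3.084  1.517 -0.052]
```

The measured sizes fit the ones given: board 292x202 mm, tray 132x281 mm, stage 169x186 mm, coupon 71x27 mm. I'll move over the board with the jaws along world x and look with the wrist camera.

>>> {"fn": "step_arm", "kwargs": {
  "increments": [
    [0, [160, 320, 90], [0, 0, 36]],
    [0, [160, 320, 90], [0, 0, 36]],
    [0, [160, 320, 90], [0, 0, 36]],
    [0, [160, 320, 90], [0, 0, 36]],
    [0, [160, 320, 90], [0, 0, 36]],
    [0, [160, 320, 90], [0, 0, 36]],
    [0, [160, 320, 90], [0, 0, 36]],
    [0, [160, 320, 90], [0, 0, 36]],
    [0, [160, 320, 90], [0, 0, 36]],
    [0, [160, 320, 90], [0, 0, 36]]
  ]
}}

```text
t: 0.93
position: [373.7, -314.7, 333.7]
ee_rot: [0.001, 0.888, 0.46, 0.002]
force: [0.6, -0.2, -0.0]
opening: 86.6
```

>>> {"fn": "step_arm", "kwargs": {
  "increments": [
    [0, [171, 316, 0], [0, 0, 36]],
    [0, [171, 316, 0], [0, 0, 36]],
    [0, [171, 316, 0], [0, 0, 36]],
    [0, [171, 316, 0], [0, 0, 36]],
    [0, [171, 316, 0], [0, 0, 36]],
    [0, [171, 316, 0], [0, 0, 36]],
    [0, [171, 316, 0], [0, 0, 36]],
    [0, [171, 316, 0], [0, 0, 36]],
    [0, [171, 316, 0], [0, 0, 36]],
    [0, [171, 316, 0], [0, 0, 36]]
  ]
}}

```text
t: 1.77
position: [541.4, 0.9, 331.3]
ee_rot: [-0.001, 0.703, 0.711, 0.002]
force: [-0.2, 0.4, 0.2]
opening: 87.1
```

```bash
python3 - <<'E'
from h import *
o=observe(); print({k:np.round(o[k],3) for k in('t','q','position','ee_rot','force')})
s=snap('wrist','w0'); s['pose']=o; np.save('pics/w0.npy',s,allow_pickle=True)
print({k:s[k] for k in s if k!='frame'}['mount'].round(3).tolist(),s['fx'],s['cx'],s['cy'])
E
```

```text
{'t': np.float64(1.767), 'q': array([ 0.48 ,  0.244, -0.672,  1.701,  0.154,  1.251, -0.216]), 'position': array([541.357,   0.911, 331.317]), 'ee_rot': array([-0.001,  0.703,  0.711,  0.002]), 'force': array([-0.168,  0.396,  0.191])}
[[-0.002, -0.967, -0.255, 69.617], [1.0, -0.002, 0.0, -0.589], [-0.001, -0.255, 0.967, -142.353], [0.0, 0.0, 0.0, 1.0]] 317.81357272162006 279.8582895386647 212.76563796432646
```

View pics/w0.png

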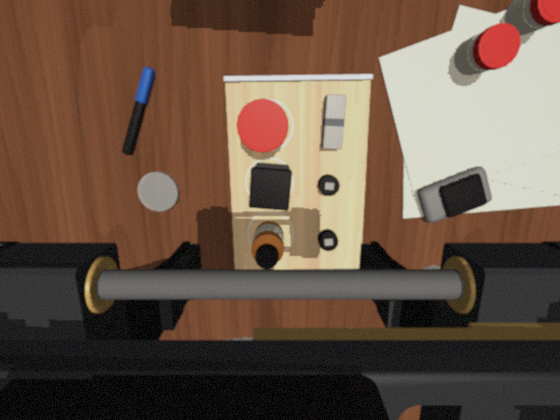

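The wrist image shows the pot lid at (263,126), the box lid at (270,187), the bottle cap at (267,257), the coupon at (334,122), and the mounts at (329,185) and (328,240). I'll fit these with image code and compare them with the top-camera values.

```bash
cat >> h.py <<'E'
from scipy.spatial.transform import Rotation as Ro
def wristT(s,o):
    "gives s a camera_from_world from tool pose o"
    q=o['ee_rot']; A=np.eye(4); A[:3,:3]=Ro.from_quat([q[1],q[2],q[3],q[0]]).as_matrix(); A[:3,3]=o['position']
    s['camera_from_world']=np.linalg.inv(A@s['mount']); return s
E
python3 - <<'E'
from h import *
s=np.load('pics/w0.npy',allow_pickle=True).item(); s=wristT(s,s['pose'])
f=s['frame'].astype(int); R,G,B=f[...,0],f[...,1],f[...,2]
def cc(mask,box):
    x0,y0,x1,y1=box; m=np.zeros(mask.shape,np.uint8); m[y0:y1,x0:x1]=mask[y0:y1,x0:x1]
    n,l,st,c=cv2.connectedComponentsWithStats(m); k=1+st[1:,4].argmax()
    ct=max(cv2.findContours((l==k).astype(np.uint8),0,cv2.CHAIN_APPROX_NONE)[0],key=len); return c[k],st[k],ct
red=(R>150)&(G<110); dark=(R<75)&(G<75)&(B<75)
grey=(abs(R-B)<32)&(R<230)
c,st,ct=cc(red,(228,90,300,160)); print('pot',st,ray(s,c,86)[0].round(1), cv2.fitEllipse(ct))
c,st,ct=cc(dark,(240,160,300,215)); r=cv2.minAreaRect(ct); print('box',st,c,r); w=ray(s,cv2.boxPoints(r),94)
print(w.round(1)[:,:2].tolist(),w.mean(0).round(1))
for b in((310,170,345,200),(310,225,345,255)):
    c,st,ct=cc(dark,b); print('mount',st,c,ray(s,c,30)[0].round(1))
for n,p,z in(('bcap',(267,257),107),('board',[(226,78),(371,75)],16)): print(n,ray(s,p,z).round(1).tolist())
b=cv2.resize(s['frame'][90:275,230:360,::-1],None,fx=3.24,fy=3.24,interpolation=cv2.INTER_CUBIC); cv2.imwrite('pics/c3.png',b); print(b.shape)
E
```

```text
pot [ 237   99   51   54 2105] [519.4  75.2  86. ] ((262.00860595703125, 125.75872039794922), (49.218685150146484, 52.57571029663086), 174.260986328125)
box [ 250  164   41   46 1629] [269.86863106 186.39717618] ((269.7414245605469, 186.10345458984375), (38.533103942871094, 43.26669692993164), 4.763641834259033)
[[503.0, -20.2], [508.1, 32.4], [553.8, 29.0], [550.2, -23.9]] [528.8   4.3  94. ]
mount [318 175  21  20 212] [327.27358491 184.30660377] [608.1  -2.9  30. ]
mount [318 230  19  20 221] [326.52941176 238.77375566] [610.7 -84.   30. ]
bcap [[525.9, -81.7, 107.0]]
board [[467.8, 137.5, 16.0], [662.0, 143.0, 16.0]]
(599, 421, 3)
```

View pics/c3.png

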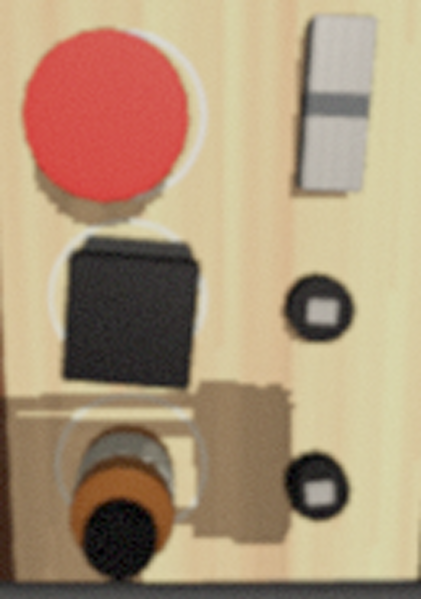

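```bash
python3 - <<'E'
from h import *
s=np.load('pics/w0.npy',allow_pickle=True).item(); s=wristT(s,s['pose'])
for n,p,z in(('box',[(70,252),(198,262),(188,388),(64,378)],94),('cap',[(118,540)],107),('coupon',[(314,15),(376,17),(361,191),(302,190)],34),('mount',[(320,308),(318,485)],30)):
    w=ray(s,(np.array(p)+.5)/3.24-.5+[230,90],z)[:,:2]; e=np.roll(w,-1,0)-w
    print(n,w.round(1).tolist(),w.mean(0).round(1),np.hypot(*e.T).round(1),np.arctan2(e[:,1],e[:,0]).round(3))
E
```

```text
box [[506.8, 27.1], [553.9, 23.8], [550.9, -24.0], [503.8, -20.5]] [528.9   1.6] [47.2 47.9 47.2 47.7] [-0.069 -1.633  3.067  1.509]
cap [[524.7, -80.8]] [524.7 -80.8] [0.] [0.]
coupon [[601.1, 116.2], [626.1, 115.7], [624.0, 46.9], [599.2, 47.1]] [612.6  81.5] [25.  68.9 24.8 69.2] [-0.021 -1.602  3.134  1.544]
mount [[609.7, -3.5], [612.6, -84.9]] [611.2 -44.2] [81.4 81.4] [-1.535  1.607]
```

Both cameras agree to within 1–3 mm:

| Item | Position (mm) | Yaw |
|---|---|---|
| Pot | (519.5, 75) | – |
| Box | (529, 1) | −0.072 rad |
| Bottle | (525.5, −82.5) | – |
| Coupon | (612.7, 81.5) | about −0.02 rad |

The bottle goes first.

>>> {"fn": "step_arm", "kwargs": {
  "increments": [
    [0, [-14.5, -76.7, -150], [0, 0, 0]],
    [0, [-14.5, -76.7, -150], [0, 0, 0]],
    [0, [-14.5, -76.7, -150], [0, 0, 0]],
    [0, [-14.5, -76.7, -150], [0, 0, 0]],
    [0, [-14.5, -76.7, -150], [0, 0, 0]],
    [0, [-14.5, -76.7, -150], [0, 0, 0]],
    [0, [-14.5, -76.7, -150], [0, 0, 0]],
    [0, [-14.5, -76.7, -150], [0, 0, 0]]
  ]
}}

```text
t: 2.48
position: [527.2, -81.7, 183.8]
ee_rot: [0.002, 0.707, 0.708, 0.001]
force: [-0.0, 0.0, -0.6]
opening: 86.9
```

```bash
cat >> h.py <<'E'
def st():
    o=observe(); q=o['ee_rot']; M=Ro.from_quat([q[1],q[2],q[3],q[0]]).as_matrix()
    print('t',round(o['t'],2),'pos',o['position'].round(1),'jaw',np.degrees(np.arctan2(M[1,1],M[0,1])).round(2),'tz',M[:,2].round(4),'F',o['force'].round(1),'op',round(o['opening'],1)); return o
E
python3 - <<'E'
from h import *
o=st(); s=snap('wrist','w1'); s=wristT(s,o)
def proj(p):
    c=(s['camera_from_world']@np.r_[p,1])[:3]; return [s['fx']*c[0]/c[2]+s['cx'],s['fy']*c[1]/c[2]+s['cy']]
print(proj([525.5,-82.5,107]),proj([525.5,-82.5,78]))
o=st()
E
```

```text
t 2.48 pos [527.2 -81.7 183.8] jaw 0.09 tz [ 4.3e-03 -1.0e-04 -1.0e+00] F [-0.   0.  -0.6] op 86.9
[np.float64(277.9326842792008), np.float64(229.63988068005744)] [np.float64(277.96630293575004), np.float64(218.692546001049)]
t 2.53 pos [527.2 -81.6 183.8] jaw 0.11 tz [ 4.4e-03 -3.0e-04 -1.0e+00] F [-0.6  1.   0.3] op 87.3
```

View pics/w1.png

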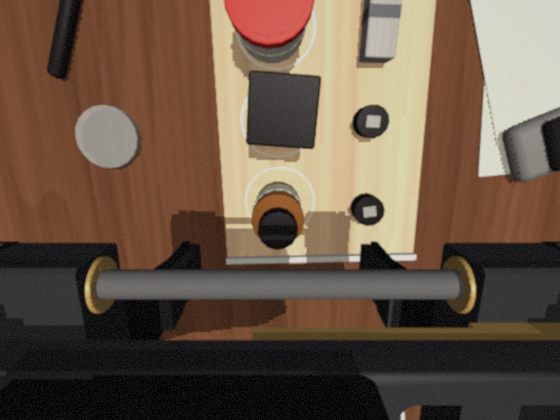

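The cap appears at (277,229), within 1 px of the predicted spot, so the bottle position holds. I'll descend and grip.

>>> {"fn": "step_arm", "kwargs": {
  "increments": [
    [0, [-2, -0.8, -40], [0, 0, 0]],
    [0, [-2, -0.8, -80], [0, 0, 0]],
    [0, [-2, -0.8, -110], [0, 0, 0]],
    [0, [-2, -0.8, -122], [0, 0, 0]],
    [0, [-2, -0.8, -122], [0, 0, 0]],
    [0, [-2, -0.8, -122], [0, 0, 0]],
    [1, [-2, -0.8, -122], [0, 0, 0]],
    [1, [-2, -0.8, -122], [0, 0, 0]],
    [1, [-2, -0.8, -122], [0, 0, 0]],
    [1, [-2, -0.8, -122], [0, 0, 0]]
  ]
}}

```text
t: 3.37
position: [524.3, -83.5, 60.8]
ee_rot: [0.001, 0.707, 0.707, 0.001]
force: [0.5, 0.5, -0.5]
opening: 67.8
```

```bash
python3 -c "
from h import *
st()"
```

```text
t 3.37 pos [524.3 -83.5  60.8] jaw 0.02 tz [ 2.3e-03 -5.0e-04 -1.0e+00] F [ 0.5  0.5 -0.5] op 67.8
```

>>> {"fn": "step_arm", "kwargs": {
  "increments": [
    [1, [0, 0, 0], [0, 0, 0]],
    [1, [0, 0, 0], [0, 0, 0]],
    [1, [0, 0, 0], [0, 0, 0]],
    [1, [0, 0, 0], [0, 0, 0]],
    [1, [0, 0, 0], [0, 0, 0]],
    [1, [0, 0, 0], [0, 0, 0]],
    [1, [0, 0, 0], [0, 0, 0]],
    [1, [0, 0, 0], [0, 0, 0]]
  ]
}}

```text
t: 4.03
position: [524.1, -83.3, 59.8]
ee_rot: [0.0, 0.707, 0.707, 0.001]
force: [1.6, 0.1, 1.0]
opening: 43.5
```

```bash
python3 -c "
from h import *
st()"
```

```text
t 4.03 pos [524.1 -83.3  59.8] jaw 0.04 tz [ 1.3e-03  1.0e-04 -1.0e+00] F [1.6 0.1 1. ] op 43.5
```

>>> {"fn": "step_arm", "kwargs": {
  "increments": [
    [1, [0, 0, 25], [0, 0, 0]],
    [1, [0, 0, 55], [0, 0, 0]],
    [1, [5, -20, 70], [0, 0, -5]],
    [1, [15, -50, 70], [0, 0, -11]],
    [1, [29, -84, 70], [0, 0, -18]],
    [1, [43, -118, 70], [0, 0, -25]],
    [1, [57, -152, 70], [0, 0, -32]],
    [1, [71, -186, 70], [0, 0, -39]],
    [1, [84, -218, 70], [0, 0, -46]],
    [1, [92.5, -242, 70], [0, 0, -50]]
  ]
}}

```text
t: 4.87
position: [615.3, -328.5, 128.2]
ee_rot: [-0.0, 0.941, 0.339, -0.001]
force: [0.4, -0.2, -2.1]
opening: 43.4
```

>>> {"fn": "step_arm", "kwargs": {
  "increments": [
    [1, [0, 0, 0], [0, 0, 0]],
    [1, [0, 0, 0], [0, 0, 0]],
    [1, [0, 0, -20], [0, 0, 0]],
    [1, [0, 0, -45], [0, 0, 0]],
    [1, [0, 0, -65], [0, 0, 0]],
    [1, [0, 0, -72], [0, 0, 0]],
    [1, [0, 0, -74], [0, 0, 0]],
    [1, [0, 0, -74], [0, 0, 0]],
    [1, [0, 0, -74], [0, 0, 0]],
    [1, [0, 0, -74], [0, 0, 0]]
  ]
}}

```text
t: 5.7
position: [616.6, -325.2, 56.5]
ee_rot: [0.0, 0.94, 0.343, 0.001]
force: [-0.4, 0.7, -2.1]
opening: 43.4
```

```bash
python3 - <<'E'
from h import *
o=st(); s=snap('wrist','w2'); o=st()
E
```

```text
t 5.7 pos [ 616.6 -325.2   56.5] jaw -49.94 tz [ 1.5e-03 -5.0e-04 -1.0e+00] F [-0.4  0.7 -2.1] op 43.4
t 5.75 pos [ 616.5 -325.4   56.6] jaw -49.95 tz [ 1.5e-03 -6.0e-04 -1.0e+00] F [-0.2 -0.  -2. ] op 43.7
```

View pics/w2.png

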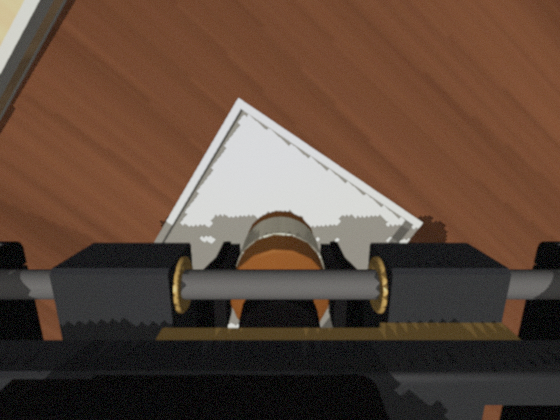

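The bottle stands upright inside the tray's far corner, still about 2 mm off the floor (Fz −2 N is just its weight). I'll lower it and release.

>>> {"fn": "step_arm", "kwargs": {
  "increments": [
    [1, [0, 0, -1], [0, 0, 0]],
    [1, [0, 0, -2], [0, 0, 0]],
    [1, [0, 0, -2.7], [0, 0, 0]],
    [1, [0, 0, -2.7], [0, 0, 0]],
    [1, [0, 0, -2.7], [0, 0, 0]],
    [1, [0, 0, -2.7], [0, 0, 0]],
    [1, [0, 0, -2.7], [0, 0, 0]]
  ]
}}

```text
t: 6.33
position: [616.3, -325.5, 53.7]
ee_rot: [0.0, 0.94, 0.342, 0.0]
force: [-2.3, 0.7, 4.8]
opening: 43.0
```

>>> {"fn": "step_arm", "kwargs": {
  "increments": [
    [0, [0, 0, 0], [0, 0, 0]],
    [0, [0, 0, 0], [0, 0, 0]],
    [0, [0, 0, 0], [0, 0, 0]],
    [0, [0, 0, 0], [0, 0, 0]],
    [0, [0, 0, 15], [0, 0, 0]],
    [0, [0, 0, 50], [0, 0, 0]],
    [0, [0, 0, 87], [0, 0, 0]],
    [0, [-5, 30, 92], [0, 0, 4]],
    [0, [-13, 65, 97], [0, 0, 11]],
    [0, [-22, 100, 107], [0, 0, 17]]
  ]
}}

```text
t: 7.17
position: [593.7, -224.9, 161.1]
ee_rot: [0.001, 0.878, 0.479, 0.0]
force: [0.1, 0.7, -1.0]
opening: 86.5
```

>>> {"fn": "step_arm", "kwargs": {
  "increments": [
    [0, [-8, 30, 0], [0, 0, 6]],
    [0, [-18, 65, 0], [0, 0, 12]],
    [0, [-28, 100, 0], [0, 0, 18]],
    [0, [-38, 135, 0], [0, 0, 24]],
    [0, [-48, 170, -5], [0, 0, 28.9]],
    [0, [-58, 202, -5], [0, 0, 28.9]],
    [0, [-65, 226.3, -5], [0, 0, 28.9]],
    [0, [-65, 226.3, -5], [0, 0, 28.9]],
    [0, [-65, 226.3, -5], [0, 0, 28.9]],
    [0, [-65, 226.3, -5], [0, 0, 28.9]]
  ]
}}

```text
t: 8.0
position: [529.6, 0.2, 155.6]
ee_rot: [0.001, 0.732, 0.681, 0.0]
force: [0.6, -0.5, -0.5]
opening: 87.0
```

```bash
python3 - <<'E'
from h import *
o=st(); s=snap('wrist','w3'); s=wristT(s,o); np.save('pics/w3.npy',s,allow_pickle=True)
cv2.imwrite('pics/c4.png',cv2.resize(s['frame'][60:300,180:380,::-1],None,fx=2.5,fy=2.5,interpolation=cv2.INTER_CUBIC))
E
```

```text
t 8.0 pos [5.296e+02 2.000e-01 1.556e+02] jaw -4.1 tz [ 1.4e-03 -9.0e-04 -1.0e+00] F [ 0.6 -0.5 -0.5] op 87.0
```

View pics/c4.png

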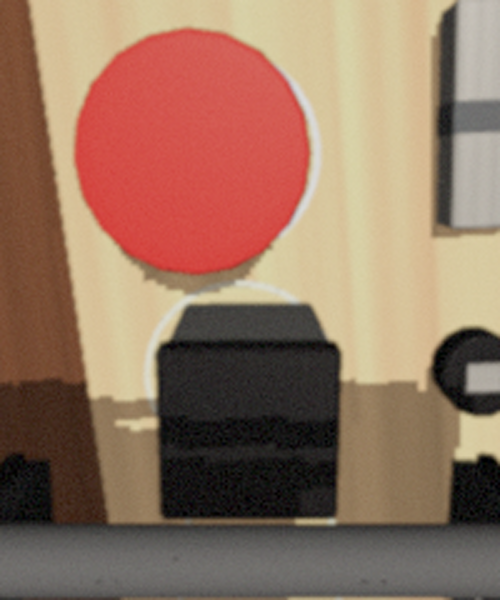

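The wrist crop shows the box lid square to the jaws, with corners (159,343), (340,343), (336,518) and (161,518). The pot lid is centred near (193,151).

```bash
python3 - <<'E'
from h import *
s=np.load('pics/w3.npy',allow_pickle=True).item()
for n,p,z in(('box',[(159,343),(340,343),(336,518),(161,518)],94),('pot',[(193,151)],86)):
    w=ray(s,(np.array(p)+.5)/2.5-.5+[180,60],z)[:,:2]; e=np.roll(w,-1,0)-w
    print(n,w.round(1).tolist(),w.mean(0).round(1),np.hypot(*e.T).round(1),np.degrees(np.arctan2(e[:,1],e[:,0])).round(2))
st()
E
```

```text
box [[507.2, 28.5], [554.5, 25.0], [551.1, -24.6], [502.6, -21.0]] [528.8   1.9] [47.4 49.7 48.6 49.7] [ -4.24 -93.84 175.74  84.75]
pot [[520.0, 76.1]] [520.   76.1] [0.] [0.]
t 8.05 pos [ 5.296e+02 -4.000e-01  1.554e+02] jaw -4.18 tz [ 1.e-03 -9.e-04 -1.e+00] F [-0.  -1.4  0.3] op 87.4
```

>>> {"fn": "step_arm", "kwargs": {
  "increments": [
    [0, [0, 0.5, -38], [0, 0, 0]],
    [0, [0, 0.5, -75], [0, 0, 0]],
    [0, [0, 0.5, -92], [0, 0, 0]],
    [0, [0, 0.5, -97], [0, 0, 0]],
    [0, [0, 0.5, -97], [0, 0, 0]],
    [0, [0, 0.5, -97], [0, 0, 0]],
    [0, [0, 0.5, -97], [0, 0, 0]],
    [0.3, [0, 0.5, -97], [0, 0, 0]],
    [0.4, [0, 0.5, -97], [0, 0, 0]],
    [1, [0, 0.5, -97], [0, 0, 0]]
  ]
}}

```text
t: 8.88
position: [529.6, 1.4, 58.7]
ee_rot: [0.001, 0.732, 0.682, 0.001]
force: [-0.8, 0.3, -0.1]
opening: 74.2
```

>>> {"fn": "step_arm", "kwargs": {
  "increments": [
    [1, [0, 0, 0], [0, 0, 0]],
    [1, [0, 0, 0], [0, 0, 0]],
    [1, [0, 0, 0], [0, 0, 0]],
    [1, [0, 0, 0], [0, 0, 0]],
    [1, [0, 0, 0], [0, 0, 0]],
    [1, [0, 0, 0], [0, 0, 0]],
    [1, [0, 0, 0], [0, 0, 0]],
    [1, [0, 0, 0], [0, 0, 0]]
  ]
}}

```text
t: 9.55
position: [529.1, 1.5, 57.9]
ee_rot: [0.0, 0.732, 0.682, 0.0]
force: [0.2, 0.4, 1.3]
opening: 49.4
```

```bash
python3 -c "
from h import *
st()"
```

```text
t 9.55 pos [529.1   1.5  57.9] jaw -4.06 tz [ 1.e-04  0.e+00 -1.e+00] F [0.2 0.4 1.3] op 49.4
```

>>> {"fn": "step_arm", "kwargs": {
  "increments": [
    [1, [0, 0, 5], [0, 0, 0]],
    [1, [0, 0, 25], [0, 0, 0]],
    [1, [0, 0, 50], [0, 0, 0]],
    [1, [-3, -15, 65], [0, 0, -3]],
    [1, [-9, -45, 65], [0, 0, -9]],
    [1, [-16, -79, 65], [0, 0, -15]],
    [1, [-23, -114, 65], [0, 0, -21]],
    [1, [-31, -150, 65], [0, 0, -27]],
    [1, [-39, -186, 65], [0, 0, -33]],
    [1, [-46, -222, 65], [0, 0, -39]]
  ]
}}

```text
t: 10.38
position: [481.7, -222.0, 122.9]
ee_rot: [-0.0, 0.918, 0.396, -0.0]
force: [0.9, 0.8, -1.2]
opening: 49.6
```

>>> {"fn": "step_arm", "kwargs": {
  "increments": [
    [1, [-8, -36, 0], [0, 0, -5]],
    [1, [-15, -72, 0], [0, 0, -9]],
    [1, [-22, -104, 0], [0, 0, -11]],
    [1, [-26, -122.1, 0], [0, 0, -11]],
    [1, [-26, -122.1, 0], [0, 0, -11]],
    [1, [-26, -122.1, -15], [0, 0, -11]],
    [1, [-26, -122.1, -40], [0, 0, -11]],
    [1, [-26, -122.1, -60], [0, 0, -11]],
    [1, [-26, -122.1, -67], [0, 0, -11]],
    [1, [-26, -122.1, -67], [0, 0, -11]]
  ]
}}

```text
t: 11.22
position: [455.8, -341.0, 53.9]
ee_rot: [-0.002, 0.951, 0.309, -0.001]
force: [-0.1, 0.7, -2.0]
opening: 49.4
```

```bash
python3 - <<'E'
from h import *
o=st(); s=snap('side','s1')
E
```

```text
t 11.22 pos [ 455.8 -341.    53.9] jaw -54.01 tz [-0.0038  0.0033 -1.    ] F [-0.1  0.7 -2. ] op 49.4
```

View pics/s1.png

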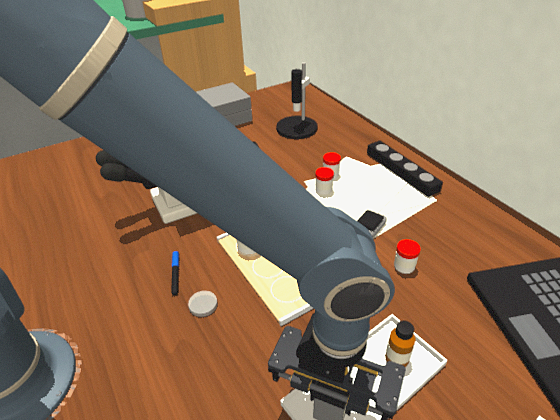

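The bottle stands in the tray at (400,345), and the box is being lowered at the near end. I'll set the box down.

>>> {"fn": "step_arm", "kwargs": {
  "increments": [
    [1, [0, 0, -2], [0, 0, 0]],
    [1, [0, 0, -3.5], [0, 0, 0]],
    [1, [0, 0, -4.4], [0, 0, 0]],
    [1, [0, 0, -4.4], [0, 0, 0]],
    [1, [0, 0, -4.4], [0, 0, 0]],
    [1, [0, 0, -4.4], [0, 0, 0]],
    [1, [0, 0, -4.4], [0, 0, 0]],
    [1, [0, 0, -4.4], [0, 0, 0]]
  ]
}}

```text
t: 11.93
position: [457.3, -342.8, 51.9]
ee_rot: [0.0, 0.951, 0.308, 0.0]
force: [0.7, 0.1, 0.7]
opening: 49.7
```

>>> {"fn": "step_arm", "kwargs": {
  "increments": [
    [0, [0, 0, 0], [0, 0, 0]],
    [0, [0, 0, 0], [0, 0, 0]],
    [0, [0, 0, 0], [0, 0, 0]],
    [0, [0, 0, 0], [0, 0, 0]],
    [0, [0, 0, 15], [0, 0, 0]],
    [0, [0, 0, 50], [0, 0, 0]],
    [0, [0, 0, 90], [0, 0, 0]],
    [0, [4, 25, 108], [0, 0, 6]],
    [0, [9, 60, 108], [0, 0, 12]],
    [0, [15, 98, 108], [0, 0, 18]]
  ]
}}

```text
t: 12.77
position: [472.7, -245.5, 161.4]
ee_rot: [0.002, 0.891, 0.454, 0.001]
force: [1.0, 0.6, -0.8]
opening: 86.6
```

>>> {"fn": "step_arm", "kwargs": {
  "increments": [
    [0, [6, 40, 0], [0, 0, 6]],
    [0, [12, 80, 0], [0, 0, 12]],
    [0, [18, 120, 0], [0, 0, 18]],
    [0, [24, 160, 0], [0, 0, 24]],
    [0, [30, 200, 0], [0, 0, 30]],
    [0, [36, 240, 0], [0, 0, 36]],
    [0, [42, 280, 0], [0, 0, 36]],
    [0, [47.8, 320.1, 0], [0, 0, 36]],
    [0, [47.8, 320.1, 0], [0, 0, 36]],
    [0, [47.8, 320.1, 0], [0, 0, 36]]
  ]
}}

```text
t: 13.6
position: [519.7, 78.7, 159.7]
ee_rot: [-0.0, 0.705, 0.709, 0.001]
force: [-1.1, -0.8, -0.0]
opening: 87.2
```

```bash
python3 - <<'E'
from h import *
o=st(); s=snap('wrist','w4'); s=wristT(s,o)
f=s['frame'].astype(int); m=((f[...,0]>130)&(f[...,1]<110)&(f[...,2]<110)).astype(np.uint8)
n,l,t,c=cv2.connectedComponentsWithStats(m)
for k in np.argsort(-t[1:,4])[:2]+1: print(t[k],c[k],ray(s,[[t[k,0],c[k][1]],[t[k,0]+t[k,2],c[k][1]],[c[k][0],t[k,1]]],86).round(1).tolist())
st()
E
```

```text
t 13.6 pos [519.7  78.7 159.7] jaw 0.29 tz [ 5.0e-04  1.2e-03 -1.0e+00] F [-1.1 -0.8 -0. ] op 87.2
[ 237  192   87   77 5242] [279.99980923 231.09671881] [[488.6, 77.8, 86.0], [550.7, 78.0, 86.0], [519.2, 106.3, 86.0]]
[187  67   9  78 254] [191.22834646 102.66141732] [[459.1, 164.6, 86.0], [464.9, 164.6, 86.0], [463.3, 185.8, 86.0]]
t 13.65 pos [519.6  76.1 159.3] jaw 0.06 tz [-3.e-04 -3.e-04 -1.e+00] F [-0.3 -0.5 -0. ] op 86.9
```

The pot reads (519.7, 75.3) with the lid 62.1 mm across, which matches. I'll descend and grip the lid.

>>> {"fn": "step_arm", "kwargs": {
  "increments": [
    [0, [0, 0, -30], [0, 0, 0]],
    [0, [0, 0, -60], [0, 0, 0]],
    [0, [0, 0, -77], [0, 0, 0]],
    [0, [0, 0, -80.5], [0, 0, 0]],
    [0, [0, 0, -80.5], [0, 0, 0]],
    [0, [0, 0, -80.5], [0, 0, 0]],
    [0, [0, 0, -80.5], [0, 0, 0]],
    [0, [0, 0, -80.5], [0, 0, 0]],
    [1, [0, 0, -80.5], [0, 0, 0]],
    [1, [0, 0, -80.5], [0, 0, 0]]
  ]
}}

```text
t: 14.48
position: [520.3, 75.5, 79.7]
ee_rot: [0.001, 0.708, 0.707, 0.001]
force: [0.1, -0.8, 0.2]
opening: 80.4
```

>>> {"fn": "step_arm", "kwargs": {
  "increments": [
    [1, [0, 0, 0], [0, 0, 0]],
    [1, [0, 0, 0], [0, 0, 0]],
    [1, [0, 0, 0], [0, 0, 0]],
    [1, [0, 0, 0], [0, 0, 0]],
    [1, [0, 0, 0], [0, 0, 0]],
    [1, [0, 0, 0], [0, 0, 0]],
    [1, [0, 0, 0], [0, 0, 0]]
  ]
}}

```text
t: 15.07
position: [519.9, 75.5, 79.1]
ee_rot: [0.0, 0.707, 0.707, 0.0]
force: [-0.3, 0.1, 0.5]
opening: 61.0
```

```bash
python3 -c "
from h import *
st()"
```

```text
t 15.07 pos [519.9  75.5  79.1] jaw -0.06 tz [ 2.e-04 -0.e+00 -1.e+00] F [-0.3  0.1  0.5] op 61.0
```

>>> {"fn": "step_arm", "kwargs": {
  "increments": [
    [1, [0, 0, 5], [0, 0, 0]],
    [1, [0, 0, 25], [0, 0, 0]],
    [1, [0, 0, 50], [0, 0, 0]],
    [1, [1, -15, 70], [0, 0, -3]],
    [1, [2, -45, 70], [0, 0, -9]],
    [1, [4, -80, 70], [0, 0, -15]],
    [1, [5, -117, 70], [0, 0, -21]],
    [1, [7, -155, 70], [0, 0, -27]],
    [1, [8, -193, 70], [0, 0, -33]],
    [1, [9.7, -231, 70], [0, 0, -39]]
  ]
}}

```text
t: 15.9
position: [528.9, -157.3, 149.1]
ee_rot: [-0.0, 0.904, 0.428, -0.0]
force: [1.4, 0.3, -1.4]
opening: 61.3
```

>>> {"fn": "step_arm", "kwargs": {
  "increments": [
    [1, [1, -38, 0], [0, 0, -5]],
    [1, [3, -75, 0], [0, 0, -9]],
    [1, [5, -112, 0], [0, 0, -11]],
    [1, [6, -145, 0], [0, 0, -11]],
    [1, [7, -168, 0], [0, 0, -11]],
    [1, [7, -178.5, 0], [0, 0, -11]],
    [1, [7, -178.5, 0], [0, 0, -11]],
    [1, [7, -178.5, -15], [0, 0, -11]],
    [1, [7, -178.5, -40], [0, 0, -11]],
    [1, [7, -178.5, -62], [0, 0, -11]]
  ]
}}

```text
t: 16.73
position: [537.3, -330.9, 86.7]
ee_rot: [-0.001, 0.939, 0.343, 0.001]
force: [-0.1, 0.5, -1.5]
opening: 61.0
```

>>> {"fn": "step_arm", "kwargs": {
  "increments": [
    [1, [0, 0, -8], [0, 0, 0]],
    [1, [0, 0, -11], [0, 0, 0]],
    [1, [0, 0, -13], [0, 0, 0]],
    [1, [0, 0, -14.3], [0, 0, 0]],
    [1, [0, 0, -14.3], [0, 0, 0]],
    [1, [0, 0, -14.3], [0, 0, 0]],
    [1, [0, 0, -14.3], [0, 0, 0]],
    [1, [0, 0, -14.3], [0, 0, 0]],
    [1, [0, 0, -14.3], [0, 0, 0]]
  ]
}}

```text
t: 17.48
position: [536.7, -334.2, 73.1]
ee_rot: [0.0, 0.94, 0.341, 0.0]
force: [0.4, 0.1, -0.5]
opening: 60.9
```

```bash
python3 -c "
from h import *
st()"
```

```text
t 17.48 pos [ 536.7 -334.2   73.1] jaw -50.08 tz [ 7.e-04 -4.e-04 -1.e+00] F [ 0.4  0.1 -0.5] op 60.9
```

>>> {"fn": "step_arm", "kwargs": {
  "increments": [
    [1, [0, 0, -0.4], [0, 0, 0]],
    [1, [0, 0, -0.4], [0, 0, 0]],
    [0, [0, 0, -0.4], [0, 0, 0]],
    [0, [0, 0, -0.4], [0, 0, 0]],
    [0, [0, 0, -0.4], [0, 0, 0]],
    [0, [0, 0, -0.4], [0, 0, 0]],
    [0, [0, 0, 20], [0, 0, 0]],
    [0, [0, 0, 55], [0, 0, 0]],
    [0, [0, 0, 85], [0, 0, 0]],
    [0, [4, 25, 90], [0, 0, 6]]
  ]
}}

```text
t: 18.32
position: [541.9, -316.2, 168.0]
ee_rot: [0.006, 0.922, 0.387, 0.002]
force: [0.6, -1.1, -0.5]
opening: 86.9
```

>>> {"fn": "step_arm", "kwargs": {
  "increments": [
    [0, [7, 39, 0], [0, 0, 7]],
    [0, [14, 78, 0], [0, 0, 14]],
    [0, [21, 117, 0], [0, 0, 21]],
    [0, [28, 156, 0], [0, 0, 28]],
    [0, [35, 195, 0], [0, 0, 35]],
    [0, [42, 234, 0], [0, 0, 42]],
    [0, [49, 273, 0], [0, 0, 43]],
    [0, [56, 312, 0], [0, 0, 43]],
    [0, [63, 351, 0], [0, 0, 43]],
    [0, [70, 385, -5], [0, 0, 43]]
  ]
}}

```text
t: 19.15
position: [611.1, 79.2, 158.5]
ee_rot: [0.0, 0.713, 0.701, 0.001]
force: [1.6, 0.3, 0.2]
opening: 86.8
```

>>> {"fn": "step_arm", "kwargs": {
  "increments": [
    [0, [2.2, 5.5, -30], [0, 0, 0]],
    [0, [2.2, 5.5, -40], [0, 0, 0]],
    [0, [2.2, 5.5, -40], [0, 0, 0]],
    [0, [2.2, 5.5, -40], [0, 0, 0]],
    [0, [2.2, 5.5, -40], [0, 0, 0]]
  ]
}}

```text
t: 19.57
position: [613.4, 79.9, 118.4]
ee_rot: [0.001, 0.714, 0.7, 0.0]
force: [0.6, -0.5, 0.5]
opening: 87.5
```

```bash
python3 - <<'E'
from h import *
o=st(); s=snap('wrist','w5'); s=wristT(s,o); np.save('pics/w5.npy',s,allow_pickle=True); st()
E
```

```text
t 19.57 pos [613.4  79.9 118.4] jaw -1.2 tz [ 1.2e-03 -5.0e-04 -1.0e+00] F [ 0.6 -0.5  0.5] op 87.5
t 19.62 pos [613.6  80.  118.8] jaw -1.2 tz [ 1.9e-03 -3.0e-04 -1.0e+00] F [ 0.2 -0.2  0.5] op 86.6
```

View pics/w5.png

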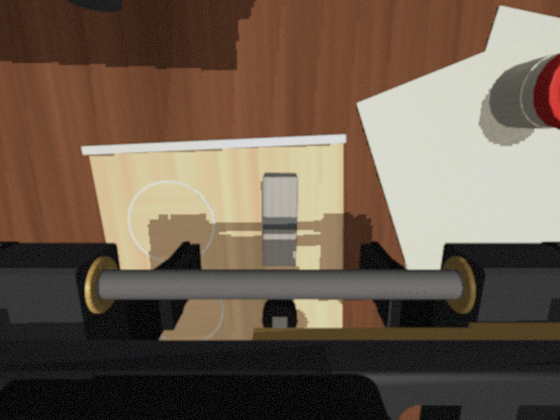

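The coupon lies between the fingers, with its far edge at row 176, its weld band at rows 219–232 and its centre line at column 281, so it is centred across the jaws.

```bash
python3 - <<'E'
from h import *
s=np.load('pics/w5.npy',allow_pickle=True).item()
print(ray(s,[(265,176),(297,176),(263,266),(296,266),(281,219),(281,232)],34).round(1).tolist())
cv2.imwrite('pics/c5.png',cv2.resize(s['frame'][160:280,230:330,::-1],None,fx=5,fy=5,interpolation=cv2.INTER_CUBIC))
E
```

```text
[[603.1, 117.2, 34.0], [626.1, 116.6, 34.0], [599.2, 47.5, 34.0], [624.6, 46.9, 34.0], [613.9, 84.9, 34.0], [613.7, 74.8, 34.0]]
```

View pics/c5.png

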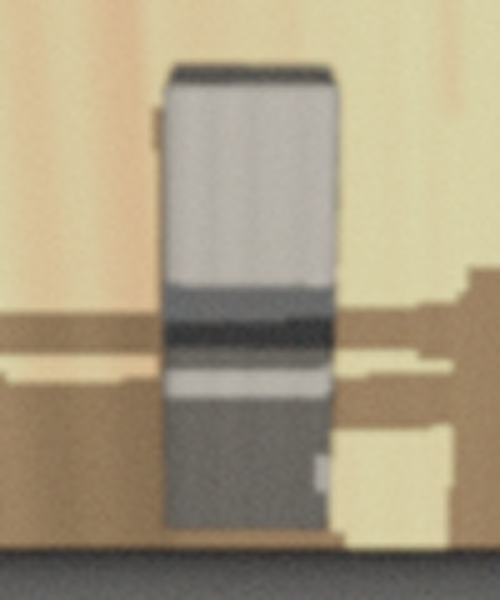

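>>> {"fn": "step_arm", "kwargs": {
  "increments": [
    [0.2, [0, 0, -38], [0, 0, 0]],
    [0.3, [0, 0, -70], [0, 0, 0]],
    [0.3, [0, 0, -82], [0, 0, 0]],
    [0.3, [0, 0, -85.2], [0, 0, 0]],
    [0.3, [0, 0, -85.2], [0, 0, 0]],
    [0.3, [0, 0, -85.2], [0, 0, 0]],
    [0.3, [0, 0, -85.2], [0, 0, 0]],
    [1, [0, 0, -85.2], [0, 0, 0]],
    [1, [0, 0, -85.2], [0, 0, 0]],
    [1, [0, 0, -85.2], [0, 0, 0]]
  ]
}}

```text
t: 20.45
position: [613.2, 81.5, 33.3]
ee_rot: [0.0, 0.714, 0.701, 0.001]
force: [0.5, 0.0, -0.7]
opening: 48.0
```

>>> {"fn": "step_arm", "kwargs": {
  "increments": [
    [1, [0, 0, 0], [0, 0, 0]],
    [1, [0, 0, 0], [0, 0, 0]],
    [1, [0, 0, 0], [0, 0, 0]],
    [1, [0, 0, 0], [0, 0, 0]],
    [1, [0, 0, 0], [0, 0, 0]],
    [1, [0, 0, 0], [0, 0, 0]],
    [1, [0, 0, 0], [0, 0, 0]],
    [1, [0, 0, 0], [0, 0, 0]],
    [1, [0, 0, 0], [0, 0, 0]],
    [1, [0, 0, 0], [0, 0, 0]]
  ]
}}

```text
t: 21.28
position: [612.9, 81.5, 32.5]
ee_rot: [0.0, 0.714, 0.701, 0.0]
force: [0.3, -0.3, 0.1]
opening: 25.7
```

```bash
python3 -c "
from h import *
st()"
```

```text
t 21.28 pos [612.9  81.5  32.5] jaw -1.06 tz [ 3.e-04  1.e-04 -1.e+00] F [ 0.3 -0.3  0.1] op 25.7
```

>>> {"fn": "step_arm", "kwargs": {
  "increments": [
    [1, [0, 0, 8], [0, 0, 0]],
    [1, [0, 0, 35], [0, 0, 0]],
    [1, [0, 0, 72], [0, 0, 0]],
    [1, [0, 0, 110], [0, 0, 0]],
    [1, [0, 0, 148], [0, 0, 0]],
    [1, [0, 0, 186], [0, 0, 0]],
    [1, [-8, 5, 222], [0, 0, 0]],
    [1, [-22, 20, 250], [0, 0, -2]],
    [1, [-40, 45, 270], [0, 0, -2]],
    [1, [-62, 75, 270], [0, 0, -2]]
  ]
}}

```text
t: 22.12
position: [552.4, 156.1, 307.1]
ee_rot: [0.002, 0.727, 0.686, 0.003]
force: [0.7, 2.1, -3.1]
opening: 25.6
```

>>> {"fn": "step_arm", "kwargs": {
  "increments": [
    [1, [-20, 35, 0], [0, 0, 0]],
    [1, [-35, 62, 0], [0, 0, 0]],
    [1, [-41.9, 78.5, 0], [0, 0, 0]],
    [1, [-41.9, 78.5, 0], [0, 0, 0]],
    [1, [-41.9, 78.5, 0], [0, 0, 0]],
    [1, [-41.9, 78.5, 0], [0, 0, 0]],
    [1, [-41.9, 78.5, 0], [0, 0, 0]],
    [1, [-41.9, 78.5, 0], [0, 0, 0]]
  ]
}}

```text
t: 22.78
position: [509.4, 233.4, 302.1]
ee_rot: [0.0, 0.727, 0.687, -0.0]
force: [-0.2, -0.9, -3.7]
opening: 25.7
```

```bash
python3 - <<'E'
from h import *
o=st(); s=snap('wrist','w6'); s=wristT(s,o); np.save('pics/w6.npy',s,allow_pickle=True); st()
E
```

```text
t 22.78 pos [509.4 233.4 302.1] jaw -3.21 tz [-7.e-04 -7.e-04 -1.e+00] F [-0.2 -0.9 -3.7] op 25.7
t 22.83 pos [509.4 233.7 302.2] jaw -3.19 tz [-5.e-04 -5.e-04 -1.e+00] F [-0.6 -0.8 -4.4] op 25.8
```

View pics/w6.png

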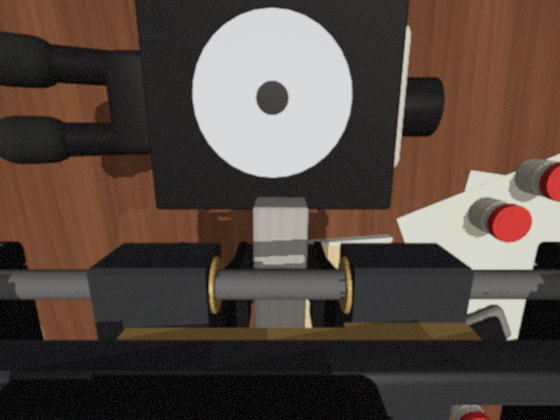

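The hole is at about (272,97) and the insert spans columns 193–353, with the coupon held squarely below it at columns 254–308. I'll fit them.

```bash
python3 - <<'E'
from h import *
s=np.load('pics/w6.npy',allow_pickle=True).item()
t=np.load('pics/top0.npy',allow_pickle=True).item()
for S,(x0,y0,x1,y1),hc in((s,(170,0,380,190),(272,97)),(t,(92,205,160,275),(123,239))):
    g=cv2.cvtColor(S['frame'],cv2.COLOR_RGB2GRAY).astype(np.uint8); m=np.zeros_like(g); m[y0:y1,x0:x1]=g[y0:y1,x0:x1]>130
    n,l,st_,c=cv2.connectedComponentsWithStats(m); k=l[hc[1]+ (25 if S is s else 12),hc[0]]; b=(l==k).astype(np.uint8)
    cts,_=cv2.findContours(b,cv2.RETR_CCOMP,cv2.CHAIN_APPROX_NONE); cts=sorted(cts,key=len)[::-1][:2]
    for ct in cts:
        for z in(200,202):
            w=ray(S,ct.reshape(-1,2),z)[:,:2].astype(np.float32); e=cv2.fitEllipse(w); print(z,np.round(e[0],1),np.round(e[1],1))
E
```

```text
200 [508.3 325.2] [115.3 115.5]
202 [508.3 325. ] [114.4 114.5]
200 [508.3 325.2] [23.4 23.6]
202 [508.3 325. ] [23.2 23.5]
200 [508.6 325.6] [117.1 117.7]
202 [508.6 325.1] [116.9 117.5]
200 [508.8 325.5] [21.8 22.2]
202 [508.7 324.9] [21.8 22.2]
```

Both cameras put the hole at (508.4, 325.2), with the insert about 116 mm across. I'll move over it and descend to just above contact.

>>> {"fn": "step_arm", "kwargs": {
  "increments": [
    [1, [0, 25, 0], [0, 0, 0]],
    [1, [-0.4, 55, 0], [0, 0, 0]],
    [1, [-0.4, 80, 0], [0, 0, 0]],
    [1, [-0.4, 90.1, 0], [0, 0, 0]],
    [1, [-0.4, 90.1, -20], [0, 0, 0]],
    [1, [-0.4, 90.1, -45], [0, 0, 0]],
    [1, [-0.4, 90.1, -65], [0, 0, 0]],
    [1, [-0.4, 90.1, -74], [0, 0, 0]],
    [1, [-0.4, 90.1, -76], [0, 0, 0]],
    [1, [-0.4, 90.1, -76], [0, 0, 0]]
  ]
}}

```text
t: 23.67
position: [508.8, 324.6, 226.4]
ee_rot: [-0.0, 0.726, 0.688, -0.0]
force: [0.6, 0.3, -3.5]
opening: 25.7
```

>>> {"fn": "step_arm", "kwargs": {
  "increments": [
    [1, [0, 0, 0], [0, 0, 0]],
    [1, [0, 0, 0], [0, 0, 0]],
    [1, [0, 0, 0], [0, 0, 0]],
    [1, [0, 0, 0], [0, 0, 0]],
    [1, [0, 0, -1], [0, 0, 0]],
    [1, [0, 0, -2], [0, 0, 0]],
    [1, [0, 0, -2], [0, 0, 0]],
    [1, [0, 0, -2], [0, 0, 0]]
  ]
}}

```text
t: 24.33
position: [508.4, 325.0, 224.3]
ee_rot: [-0.0, 0.726, 0.688, -0.0]
force: [-0.3, 0.0, -4.3]
opening: 26.0
```

```bash
python3 -c "
from h import *
st()"
```

```text
t 24.33 pos [508.4 325.  224.3] jaw -3.06 tz [-1.e-04 -1.e-04 -1.e+00] F [-0.3  0.  -4.3] op 26.0
```

>>> {"fn": "step_arm", "kwargs": {
  "increments": [
    [1, [0, 0, -0.5], [0, 0, 0]],
    [1, [0, 0, -1], [0, 0, 0]],
    [1, [0, 0, -1.5], [0, 0, 0]],
    [1, [0, 0, -1.8], [0, 0, 0]],
    [1, [0, 0, -1.8], [0, 0, 0]],
    [1, [0, 0, -1.8], [0, 0, 0]],
    [1, [0, 0, -1.8], [0, 0, 0]]
  ]
}}

```text
t: 24.92
position: [508.4, 325.1, 222.7]
ee_rot: [-0.0, 0.726, 0.688, 0.0]
force: [-1.5, -0.5, -3.5]
opening: 26.0
```

```bash
python3 -c "
from h import *
st()"
```

```text
t 24.92 pos [508.4 325.1 222.7] jaw -3.06 tz [ 1.e-04  1.e-04 -1.e+00] F [-1.5 -0.5 -3.5] op 26.0
```

>>> {"fn": "step_arm", "kwargs": {
  "increments": [
    [1, [0, 0, -0.5], [0, 0, 0]],
    [1, [0, 0, -1], [0, 0, 0]],
    [1, [0, 0, -1], [0, 0, 0]],
    [1, [0, 0, -1], [0, 0, 0]],
    [1, [0, 0, -1], [0, 0, 0]]
  ]
}}

```text
t: 25.33
position: [508.5, 325.1, 222.5]
ee_rot: [0.0, 0.726, 0.688, 0.0]
force: [-2.9, -3.0, 4.6]
opening: 25.9
```

```bash
python3 -c "
from h import *
st()"
```

```text
t 25.33 pos [508.5 325.1 222.5] jaw -3.07 tz [ 6.e-04 -0.e+00 -1.e+00] F [-2.9 -3.   4.6] op 25.9
```

Contact: Fz went from −3.5 to +4.6 N. I'll release, back off and check the centring.

>>> {"fn": "step_arm", "kwargs": {
  "increments": [
    [0, [0, 0, 0], [0, 0, 0]],
    [0, [0, 0, 0], [0, 0, 0]],
    [0, [0, 0, 0], [0, 0, 0]],
    [0, [0, 0, 0], [0, 0, 0]],
    [0, [0, 0, 0], [0, 0, 0]],
    [0, [0, 0, 25], [0, 0, 0]],
    [0, [0, 0, 60], [0, 0, 0]],
    [0, [0, -30, 81], [0, 0, 0]],
    [0, [0, -65, 81], [0, 0, 0]],
    [0, [0, -90, 81], [0, 0, 0]]
  ]
}}

```text
t: 26.17
position: [509.2, 233.6, 304.2]
ee_rot: [0.001, 0.726, 0.688, 0.001]
force: [-0.5, -1.3, -0.0]
opening: 82.6
```

>>> {"fn": "step_arm", "kwargs": {
  "increments": [
    [0, [0, 0, 0], [0, 0, 0]],
    [0, [0, 0, 0], [0, 0, 0]],
    [0, [0, 0, 0], [0, 0, 0]]
  ]
}}

```text
t: 26.42
position: [508.2, 235.9, 302.7]
ee_rot: [-0.0, 0.726, 0.688, 0.0]
force: [-0.6, 0.0, -0.1]
opening: 86.8
```

```bash
python3 - <<'E'
from h import *
o=st(); s=snap('wrist','w7'); s=wristT(s,o); np.save('pics/w7.npy',s,allow_pickle=True); st()
g=s['frame']; cv2.imwrite('pics/c7.png',cv2.resize(g[0:190,170:380,::-1],None,fx=3,fy=3,interpolation=cv2.INTER_CUBIC))
E
```

```text
t 26.42 pos [508.2 235.9 302.7] jaw -3.03 tz [ 1.e-04  1.e-03 -1.e+00] F [-0.6  0.  -0.1] op 86.8
t 26.47 pos [508.1 236.5 302.7] jaw -2.95 tz [-1.0e-04  1.2e-03 -1.0e+00] F [ 0.2  0.4 -1. ] op 87.0
```

View pics/c7.png

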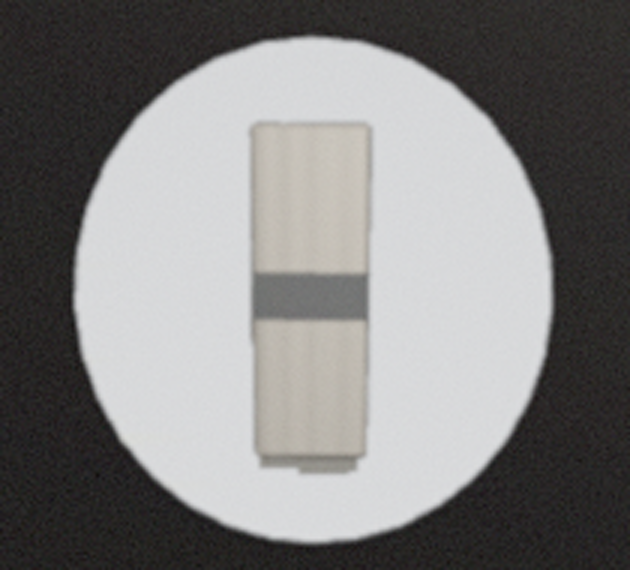

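The coupon lies flat on the insert: top corners (251,124), (371,124), (365,455) and (257,455), insert spanning columns 75–553 and rows 36–544. I'll check the offset.

```bash
python3 - <<'E'
from h import *
s=np.load('pics/w7.npy',allow_pickle=True).item()
f=lambda p,z: ray(s,(np.array(p)+.5)/3-.5+[170,0],z)[:,:2]
w=f([(251,124),(371,124),(365,455),(257,455)],224); print('coupon',w.round(1).tolist(),w.mean(0).round(1))
g=cv2.cvtColor(s['frame'],cv2.COLOR_RGB2GRAY); b=np.zeros_like(g); b[0:190,170:380]=g[0:190,170:380]>130
ct=max(cv2.findContours(b,0,cv2.CHAIN_APPROX_NONE)[0],key=len)
print('insert',cv2.fitEllipse(ray(s,ct.reshape(-1,2),200)[:,:2].astype(np.float32)))
st()
E
```

```text
coupon [[497.7, 360.0], [522.9, 358.6], [518.5, 290.3], [493.9, 291.7]] [508.3 325.1]
insert ((508.3096008300781, 325.1949157714844), (115.33587646484375, 115.46759796142578), 42.28925323486328)
t 26.47 pos [508.1 236.5 302.7] jaw -2.95 tz [-1.0e-04  1.2e-03 -1.0e+00] F [ 0.2  0.4 -1. ] op 87.0
```

The coupon is within 0.2 mm of the insert centre and flat. Now the returns, starting with the pot.

>>> {"fn": "step_arm", "kwargs": {
  "increments": [
    [0, [1, -30, 0], [0, 0, 0]],
    [0, [3, -68, 0], [0, 0, -6]],
    [0, [5, -108, -10], [0, 0, -12]],
    [0, [7, -146, -22], [0, 0, -18]],
    [0, [9, -184, -34], [0, 0, -24]],
    [0, [11, -222, -46], [0, 0, -30]],
    [0, [13, -260, -58], [0, 0, -36]],
    [0, [15, -298, -70], [0, 0, -42]],
    [0, [17, -336, -82], [0, 0, -47]],
    [0, [19, -374, -94], [0, 0, -47]]
  ]
}}

```text
t: 27.3
position: [528.2, -138.9, 208.1]
ee_rot: [-0.0, 0.94, 0.342, 0.0]
force: [1.0, 1.3, 0.4]
opening: 87.6
```

>>> {"fn": "step_arm", "kwargs": {
  "increments": [
    [0, [2, -38, -12], [0, 0, 0]],
    [0, [4, -76, -24], [0, 0, 0]],
    [0, [6, -114, -34], [0, 0, 0]],
    [0, [8, -152, -38], [0, 0, 0]],
    [0, [9, -182, -38], [0, 0, 0]],
    [0, [9.1, -195.1, -38], [0, 0, 0]],
    [0, [9.1, -195.1, -38], [0, 0, 0]],
    [0, [9.1, -195.1, -38], [0, 0, 0]],
    [0, [9.1, -195.1, -38], [0, 0, 0]],
    [0, [9.1, -195.1, -38], [0, 0, 0]]
  ]
}}

```text
t: 28.13
position: [537.6, -330.9, 171.0]
ee_rot: [-0.0, 0.939, 0.344, 0.0]
force: [0.3, 0.1, 0.5]
opening: 87.4
```

```bash
python3 - <<'E'
from h import *
o=st(); s=snap('wrist','w8'); s=wristT(s,o)
f=s['frame'].astype(int); m=((f[...,0]>120)&(f[...,1]<100)&(f[...,2]<100)&(f[...,0]>1.8*f[...,1])).astype(np.uint8)
n,l,t,c=cv2.connectedComponentsWithStats(m); k=t[1:,4].argmax()+1; ct=max(cv2.findContours((l==k).astype(np.uint8),0,cv2.CHAIN_APPROX_NONE)[0],key=len)
w=ray(s,ct.reshape(-1,2),80)[:,:2].astype(np.float32); r=cv2.minEnclosingCircle(w); print(t[k],r); st()
E
```

```text
t 28.13 pos [ 537.6 -330.9  171. ] jaw -49.81 tz [ 6.0e-04  1.2e-03 -1.0e+00] F [0.3 0.1 0.5] op 87.4
[ 244  187   78   76 4647] ((536.6927490234375, -333.3963317871094), 30.456418991088867)
t 28.18 pos [ 537.4 -331.3  171. ] jaw -49.84 tz [ 5.e-04  7.e-04 -1.e+00] F [-0.4  0.1  0.3] op 87.1
```

The pot is where I left it (536.7, −333.4). I'll regrip it.

>>> {"fn": "step_arm", "kwargs": {
  "increments": [
    [0, [0, 0.1, -20], [0, 0, 0]],
    [0, [0, 0.1, -55], [0, 0, 0]],
    [0, [0, 0.1, -85], [0, 0, 0]],
    [0, [0, 0.1, -96], [0, 0, 0]],
    [0, [0, 0.1, -98.2], [0, 0, 0]],
    [0, [0, 0.1, -98.2], [0, 0, 0]],
    [0, [0, 0.1, -98.2], [0, 0, 0]],
    [0, [0, 0.1, -98.2], [0, 0, 0]],
    [0, [0, 0.1, -98.2], [0, 0, 0]],
    [1, [0, 0.1, -98.2], [0, 0, 0]]
  ]
}}

```text
t: 29.02
position: [537.2, -334.3, 73.8]
ee_rot: [0.001, 0.94, 0.341, 0.001]
force: [-0.8, -0.0, -0.2]
opening: 84.8
```

>>> {"fn": "step_arm", "kwargs": {
  "increments": [
    [1, [0, 0, 0], [0, 0, 0]],
    [1, [0, 0, 0], [0, 0, 0]],
    [1, [0, 0, 0], [0, 0, 0]],
    [1, [0, 0, 0], [0, 0, 0]],
    [1, [0, 0, 0], [0, 0, 0]],
    [1, [0, 0, 0], [0, 0, 0]],
    [1, [0, 0, 0], [0, 0, 0]],
    [1, [0, 0, 0], [0, 0, 0]]
  ]
}}

```text
t: 29.68
position: [536.6, -334.0, 72.5]
ee_rot: [0.0, 0.94, 0.341, 0.0]
force: [0.5, 0.4, 1.3]
opening: 61.2
```

```bash
python3 -c "
from h import *
st()"
```

```text
t 29.68 pos [ 536.6 -334.    72.5] jaw -50.07 tz [ 2.e-04 -2.e-04 -1.e+00] F [0.5 0.4 1.3] op 61.2
```

>>> {"fn": "step_arm", "kwargs": {
  "increments": [
    [1, [0, 0, 5], [0, 0, 0]],
    [1, [0, 0, 25], [0, 0, 0]],
    [1, [0, 0, 55], [0, 0, 0]],
    [1, [0, 5, 76], [0, 0, 2]],
    [1, [-1, 25, 76], [0, 0, 7]],
    [1, [-2, 55, 76], [0, 0, 12]],
    [1, [-4, 90, 76], [0, 0, 18]],
    [1, [-5, 127, 76], [0, 0, 24]],
    [1, [-7, 165, 76], [0, 0, 30]],
    [1, [-8, 203, 76], [0, 0, 36]]
  ]
}}

```text
t: 30.52
position: [527.7, -129.4, 148.6]
ee_rot: [-0.0, 0.787, 0.617, -0.0]
force: [0.2, 0.3, -1.5]
opening: 61.3
```

>>> {"fn": "step_arm", "kwargs": {
  "increments": [
    [1, [-1, 38, 0], [0, 0, 5]],
    [1, [-3, 76, 0], [0, 0, 10]],
    [1, [-5, 114, 0], [0, 0, 14]],
    [1, [-6.5, 150, 0], [0, 0, 14]],
    [1, [-7.5, 180, 0], [0, 0, 14]],
    [1, [-8.7, 200, 0], [0, 0, 14]],
    [1, [-8.7, 206.5, 0], [0, 0, 14]],
    [1, [-8.7, 206.5, -10], [0, 0, 14]],
    [1, [-8.7, 206.5, -35], [0, 0, 14]],
    [1, [-8.7, 206.5, -58], [0, 0, 14]]
  ]
}}

```text
t: 31.35
position: [520.4, 73.2, 89.6]
ee_rot: [0.001, 0.708, 0.706, -0.0]
force: [0.0, -0.7, -2.5]
opening: 61.4
```

>>> {"fn": "step_arm", "kwargs": {
  "increments": [
    [1, [0, 0, -7], [0, 0, 0]],
    [1, [0, 0, -9], [0, 0, 0]],
    [1, [0, 0, -9], [0, 0, 0]],
    [1, [0, 0, -9], [0, 0, 0]],
    [1, [0, 0, -9], [0, 0, 0]],
    [1, [0, 0, -9], [0, 0, 0]],
    [1, [0, 0, -10], [0, 0, 0]],
    [1, [0, 0, -11], [0, 0, 0]],
    [1, [0, 0, -11.5], [0, 0, 0]],
    [1, [0, 0, -11.5], [0, 0, 0]]
  ]
}}

```text
t: 32.18
position: [519.8, 75.6, 79.0]
ee_rot: [0.0, 0.707, 0.707, -0.0]
force: [-0.6, 0.6, -0.9]
opening: 60.8
```

```bash
python3 -c "
from h import *
st()"
```

```text
t 32.18 pos [519.8  75.6  79. ] jaw -0.06 tz [ 0. -0. -1.] F [-0.6  0.6 -0.9] op 60.8
```

>>> {"fn": "step_arm", "kwargs": {
  "increments": [
    [1, [0, 0, -0.4], [0, 0, 0]],
    [1, [0, 0, -0.7], [0, 0, 0]],
    [1, [0, 0, -0.7], [0, 0, 0]],
    [0, [0, 0, -0.7], [0, 0, 0]],
    [0, [0, 0, -0.7], [0, 0, 0]],
    [0, [0, 0, -0.7], [0, 0, 0]],
    [0, [0, 0, -0.7], [0, 0, 0]],
    [0, [0, 0, 20], [0, 0, 0]],
    [0, [0, 0, 55], [0, 0, 0]],
    [0, [0, 0, 81], [0, 0, 0]]
  ]
}}

```text
t: 33.02
position: [519.9, 75.9, 161.3]
ee_rot: [-0.0, 0.707, 0.707, 0.0]
force: [1.0, -0.1, -0.5]
opening: 86.7
```

>>> {"fn": "step_arm", "kwargs": {
  "increments": [
    [0, [-5, -35, 0], [0, 0, -6]],
    [0, [-11, -74, 0], [0, 0, -12]],
    [0, [-17, -113, 0], [0, 0, -18]],
    [0, [-23, -152, 0], [0, 0, -24]],
    [0, [-29, -191, 0], [0, 0, -30]],
    [0, [-35, -230, 0], [0, 0, -36]],
    [0, [-41, -269, 0], [0, 0, -42]],
    [0, [-47, -308, 0], [0, 0, -48]],
    [0, [-53, -347, 0], [0, 0, -54.1]],
    [0, [-58, -385, 0], [0, 0, -54.1]]
  ]
}}

```text
t: 33.85
position: [461.1, -311.5, 160.2]
ee_rot: [0.0, 0.952, 0.306, -0.0]
force: [0.5, 0.2, -0.2]
opening: 87.3
```

>>> {"fn": "step_arm", "kwargs": {
  "increments": [
    [0, [-4.8, -33.1, 0], [0, 0, 0]],
    [0, [-4.8, -33.1, -10], [0, 0, 0]],
    [0, [-4.8, -33.1, -40], [0, 0, 0]],
    [0, [-4.8, -33.1, -75], [0, 0, 0]],
    [0, [-4.8, -33.1, -100], [0, 0, 0]],
    [0, [-4.8, -33.1, -108.4], [0, 0, 0]],
    [0, [-4.8, -33.1, -108.4], [0, 0, 0]],
    [0, [-4.8, -33.1, -108.4], [0, 0, 0]],
    [0, [-4.8, -33.1, -108.4], [0, 0, 0]],
    [0, [-4.8, -33.1, -108.4], [0, 0, 0]]
  ]
}}

```text
t: 34.68
position: [458.3, -343.2, 53.4]
ee_rot: [0.001, 0.951, 0.308, 0.001]
force: [0.1, 0.5, -0.0]
opening: 86.9
```

```bash
python3 -c "
from h import *
st()"
```

```text
t 34.68 pos [ 458.3 -343.2   53.4] jaw -54.16 tz [ 0.0031 -0.0021 -1.    ] F [ 0.1  0.5 -0. ] op 86.9
```

>>> {"fn": "step_arm", "kwargs": {
  "increments": [
    [0, [0, 0, 0], [0, 0, 0]],
    [0, [0, 0, 0], [0, 0, 0]],
    [0, [0, 0, 0], [0, 0, 0]],
    [1, [0, 0, 0], [0, 0, 0]],
    [1, [0, 0, 0], [0, 0, 0]],
    [1, [0, 0, 0], [0, 0, 0]],
    [1, [0, 0, 0], [0, 0, 0]],
    [1, [0, 0, 0], [0, 0, 0]],
    [1, [0, 0, 0], [0, 0, 0]],
    [1, [0, 0, 0], [0, 0, 0]]
  ]
}}

```text
t: 35.52
position: [457.1, -342.6, 51.6]
ee_rot: [0.0, 0.951, 0.308, 0.0]
force: [-0.2, -0.5, -0.1]
opening: 49.5
```

>>> {"fn": "step_arm", "kwargs": {
  "increments": [
    [1, [0, 0, 0], [0, 0, 0]],
    [1, [0, 0, 0], [0, 0, 0]],
    [1, [0, 0, 0], [0, 0, 0]],
    [1, [0, 0, 0], [0, 0, 0]]
  ]
}}

```text
t: 35.85
position: [457.1, -342.6, 51.6]
ee_rot: [0.0, 0.951, 0.308, 0.0]
force: [0.2, -0.2, -0.3]
opening: 49.5
```

```bash
python3 -c "
from h import *
st()"
```

```text
t 35.85 pos [ 457.1 -342.6   51.6] jaw -54.16 tz [ 2.e-04 -1.e-04 -1.e+00] F [ 0.2 -0.2 -0.3] op 49.5
```

>>> {"fn": "step_arm", "kwargs": {
  "increments": [
    [1, [0, 0, 5], [0, 0, 0]],
    [1, [0, 0, 25], [0, 0, 0]],
    [1, [0, 0, 55], [0, 0, 0]],
    [1, [2, 10, 75], [0, 0, 3]],
    [1, [7, 35, 75], [0, 0, 9]],
    [1, [14, 69, 75], [0, 0, 15]],
    [1, [22, 105, 75], [0, 0, 21]],
    [1, [30, 141, 75], [0, 0, 27]],
    [1, [37, 177, 75], [0, 0, 33]],
    [1, [45, 213, 75], [0, 0, 39]]
  ]
}}

```text
t: 36.68
position: [501.5, -127.9, 126.8]
ee_rot: [-0.0, 0.793, 0.61, -0.0]
force: [0.1, 0.4, -1.5]
opening: 49.3
```

>>> {"fn": "step_arm", "kwargs": {
  "increments": [
    [1, [8, 36, 0], [0, 0, 5]],
    [1, [15, 70, 0], [0, 0, 9]],
    [1, [21, 100, 0], [0, 0, 11]],
    [1, [25, 120, 0], [0, 0, 11]],
    [1, [27, 131.1, 0], [0, 0, 11]],
    [1, [27, 131.1, 0], [0, 0, 11]],
    [1, [27, 131.1, 0], [0, 0, 11]],
    [1, [27, 131.1, -15], [0, 0, 11]],
    [1, [27, 131.1, -40], [0, 0, 11]],
    [1, [27, 131.1, -58], [0, 0, 11]]
  ]
}}

```text
t: 37.52
position: [528.4, -1.8, 67.4]
ee_rot: [0.0, 0.734, 0.679, -0.001]
force: [-0.7, -0.2, -3.2]
opening: 49.5
```

>>> {"fn": "step_arm", "kwargs": {
  "increments": [
    [1, [0, 0, -6], [0, 0, 0]],
    [1, [0, 0, -8], [0, 0, 0]],
    [1, [0, 0, -8], [0, 0, 0]],
    [1, [0, 0, -8], [0, 0, 0]],
    [1, [0, 0, -8], [0, 0, 0]],
    [1, [0, 0, -8], [0, 0, 0]],
    [1, [0, 0, -9], [0, 0, 0]],
    [1, [0, 0, -10], [0, 0, 0]],
    [1, [0, 0, -10.7], [0, 0, 0]],
    [1, [0, 0, -10.7], [0, 0, 0]]
  ]
}}

```text
t: 38.35
position: [528.9, 1.6, 57.8]
ee_rot: [-0.0, 0.732, 0.681, -0.0]
force: [-0.5, -0.0, -2.7]
opening: 49.3
```

```bash
python3 -c "
from h import *
st()"
```

```text
t 38.35 pos [528.9   1.6  57.8] jaw -4.16 tz [-2.e-04 -0.e+00 -1.e+00] F [-0.5 -0.  -2.7] op 49.3
```

>>> {"fn": "step_arm", "kwargs": {
  "increments": [
    [1, [0, 0, -0.4], [0, 0, 0]],
    [1, [0, 0, -0.8], [0, 0, 0]],
    [1, [0, 0, -0.8], [0, 0, 0]],
    [1, [0, 0, -0.8], [0, 0, 0]],
    [1, [0, 0, -0.8], [0, 0, 0]]
  ]
}}

```text
t: 38.77
position: [529.2, 1.6, 57.4]
ee_rot: [0.0, 0.732, 0.681, 0.0]
force: [-1.6, -1.0, 4.8]
opening: 49.3
```

```bash
python3 -c "
from h import *
st()"
```

```text
t 38.77 pos [529.2   1.6  57.4] jaw -4.16 tz [ 4.e-04 -1.e-04 -1.e+00] F [-1.6 -1.   4.8] op 49.3
```

>>> {"fn": "step_arm", "kwargs": {
  "increments": [
    [0, [0, 0, 0], [0, 0, 0]],
    [0, [0, 0, 0], [0, 0, 0]],
    [0, [0, 0, 0], [0, 0, 0]],
    [0, [0, 0, 0], [0, 0, 0]],
    [0, [0, 0, 20], [0, 0, 0]],
    [0, [0, 0, 55], [0, 0, 0]],
    [0, [0, 0, 90], [0, 0, 0]],
    [0, [4, -15, 100], [0, 0, -4]],
    [0, [12, -45, 100], [0, 0, -10]],
    [0, [21, -80, 100], [0, 0, -16]]
  ]
}}

```text
t: 39.6
position: [550.9, -77.7, 158.5]
ee_rot: [0.001, 0.82, 0.572, 0.001]
force: [0.0, -0.7, 0.2]
opening: 86.6
```

>>> {"fn": "step_arm", "kwargs": {
  "increments": [
    [0, [10, -37, 0], [0, 0, -6]],
    [0, [20, -75, 0], [0, 0, -12]],
    [0, [30, -112, 0], [0, 0, -18]],
    [0, [40, -149, 0], [0, 0, -24]],
    [0, [50, -186, 0], [0, 0, -29.9]],
    [0, [59, -220, 0], [0, 0, -29.9]],
    [0, [66, -246.8, 0], [0, 0, -29.9]],
    [0, [66, -246.8, 0], [0, 0, -29.9]],
    [0, [66, -246.8, 0], [0, 0, -29.9]],
    [0, [66, -246.8, 0], [0, 0, -29.9]]
  ]
}}

```text
t: 40.43
position: [615.7, -324.3, 156.3]
ee_rot: [-0.001, 0.94, 0.342, -0.0]
force: [0.6, 1.0, -0.0]
opening: 87.0
```

>>> {"fn": "step_arm", "kwargs": {
  "increments": [
    [0, [0, 0, -20], [0, 0, 0]],
    [0, [0, 0, -55], [0, 0, 0]],
    [0, [0, 0, -88], [0, 0, 0]],
    [0, [0, 0, -102], [0, 0, 0]],
    [0, [0, 0, -104], [0, 0, 0]],
    [0, [0, 0, -104], [0, 0, 0]],
    [0, [0, 0, -104], [0, 0, 0]],
    [0, [0, 0, -104], [0, 0, 0]],
    [0, [0, 0, -104], [0, 0, 0]],
    [1, [0, 0, -104], [0, 0, 0]]
  ]
}}

```text
t: 41.27
position: [616.8, -325.6, 54.7]
ee_rot: [0.001, 0.94, 0.341, 0.001]
force: [0.6, -0.1, 0.6]
opening: 84.8
```

>>> {"fn": "step_arm", "kwargs": {
  "increments": [
    [1, [0, 0, 0], [0, 0, 0]],
    [1, [0, 0, 0], [0, 0, 0]],
    [1, [0, 0, 0], [0, 0, 0]],
    [1, [0, 0, 0], [0, 0, 0]],
    [1, [0, 0, 0], [0, 0, 0]],
    [1, [0, 0, 0], [0, 0, 0]],
    [1, [0, 0, 0], [0, 0, 0]],
    [1, [0, 0, 0], [0, 0, 0]],
    [1, [0, 0, 0], [0, 0, 0]],
    [1, [0, 0, 0], [0, 0, 0]]
  ]
}}

```text
t: 42.1
position: [616.1, -325.3, 53.0]
ee_rot: [0.0, 0.94, 0.341, 0.0]
force: [0.5, 0.2, -1.3]
opening: 43.6
```

```bash
python3 -c "
from h import *
st()"
```

```text
t 42.1 pos [ 616.1 -325.3   53. ] jaw -50.06 tz [ 2.e-04 -2.e-04 -1.e+00] F [ 0.5  0.2 -1.3] op 43.6
```

>>> {"fn": "step_arm", "kwargs": {
  "increments": [
    [1, [0, 0, 5], [0, 0, 0]],
    [1, [0, 0, 25], [0, 0, 0]],
    [1, [0, 0, 55], [0, 0, 0]],
    [1, [-4, 10, 75], [0, 0, 4]],
    [1, [-13, 35, 75], [0, 0, 11]],
    [1, [-26, 68, 75], [0, 0, 18]],
    [1, [-39, 102, 75], [0, 0, 25]],
    [1, [-52, 136, 75], [0, 0, 32]],
    [1, [-64, 170, 75], [0, 0, 39]],
    [1, [-76, 202, 75], [0, 0, 46]]
  ]
}}

```text
t: 42.93
position: [538.7, -121.3, 128.3]
ee_rot: [-0.0, 0.729, 0.684, -0.0]
force: [0.2, 0.2, -1.4]
opening: 43.3
```

>>> {"fn": "step_arm", "kwargs": {
  "increments": [
    [1, [-10, 26, 0], [0, 0, 4]],
    [1, [-15.3, 40, 0], [0, 0, 4]],
    [1, [-15.3, 40, 0], [0, 0, 4]],
    [1, [-15.3, 40, -15], [0, 0, 4]],
    [1, [-15.3, 40, -40], [0, 0, 4]],
    [1, [-15.3, 40, -60], [0, 0, 4]],
    [1, [-15.3, 40, -65], [0, 0, 4]],
    [1, [-15.3, 40, -66], [0, 0, 4]],
    [1, [-15.3, 40, -66], [0, 0, 4]],
    [1, [-15.3, 40, -66], [0, 0, 4]]
  ]
}}

```text
t: 43.77
position: [525.9, -83.7, 63.1]
ee_rot: [0.001, 0.708, 0.706, 0.001]
force: [0.1, -0.7, -2.4]
opening: 43.7
```

>>> {"fn": "step_arm", "kwargs": {
  "increments": [
    [1, [0, 0, 0], [0, 0, 0]],
    [1, [0, 0, -1], [0, 0, 0]],
    [1, [0, 0, -2], [0, 0, 0]],
    [1, [0, 0, -2.4], [0, 0, 0]],
    [1, [0, 0, -2.4], [0, 0, 0]],
    [1, [0, 0, -2.4], [0, 0, 0]],
    [1, [0, 0, -2.4], [0, 0, 0]]
  ]
}}

```text
t: 44.35
position: [524.7, -83.2, 59.7]
ee_rot: [0.0, 0.707, 0.707, 0.0]
force: [1.5, 0.3, -1.6]
opening: 43.3
```

```bash
python3 -c "
from h import *
st()"
```

```text
t 44.35 pos [524.7 -83.2  59.7] jaw -0.06 tz [ 1.e-04  0.e+00 -1.e+00] F [ 1.5  0.3 -1.6] op 43.3
```

>>> {"fn": "step_arm", "kwargs": {
  "increments": [
    [1, [0, 0, -0.3], [0, 0, 0]],
    [1, [0, 0, -0.6], [0, 0, 0]],
    [1, [0, 0, -0.6], [0, 0, 0]],
    [1, [0, 0, -0.6], [0, 0, 0]],
    [1, [0, 0, -0.6], [0, 0, 0]]
  ]
}}

```text
t: 44.77
position: [524.7, -83.2, 59.1]
ee_rot: [0.0, 0.708, 0.707, 0.0]
force: [0.7, 0.3, -1.3]
opening: 43.4
```

```bash
python3 -c "
from h import *
st()"
```

```text
t 44.77 pos [524.7 -83.2  59.1] jaw -0.06 tz [ 1.e-04  1.e-04 -1.e+00] F [ 0.7  0.3 -1.3] op 43.4
```

>>> {"fn": "step_arm", "kwargs": {
  "increments": [
    [1, [0, 0, -0.3], [0, 0, 0]],
    [1, [0, 0, -0.6], [0, 0, 0]],
    [1, [0, 0, -0.6], [0, 0, 0]],
    [1, [0, 0, -0.6], [0, 0, 0]],
    [1, [0, 0, -0.6], [0, 0, 0]]
  ]
}}

```text
t: 45.18
position: [524.8, -83.2, 58.9]
ee_rot: [0.0, 0.707, 0.707, -0.0]
force: [-2.4, 0.4, 5.9]
opening: 43.1
```

```bash
python3 -c "
from h import *
st()"
```

```text
t 45.18 pos [524.8 -83.2  58.9] jaw -0.06 tz [ 2.e-04 -3.e-04 -1.e+00] F [-2.4  0.4  5.9] op 43.1
```

Contact. I'll release and retreat to the start area so the top camera gets a clear before/after comparison.

>>> {"fn": "step_arm", "kwargs": {
  "increments": [
    [0, [0, 0, 0], [0, 0, 0]],
    [0, [0, 0, 0], [0, 0, 0]],
    [0, [0, 0, 0], [0, 0, 0]],
    [0, [0, 0, 0], [0, 0, 0]],
    [0, [0, 0, 15], [0, 0, 0]],
    [0, [0, 0, 50], [0, 0, 0]],
    [0, [0, 0, 90], [0, 0, 0]],
    [0, [0, 0, 130], [0, 0, 0]],
    [0, [-5, -10, 165], [0, 0, -5]],
    [0, [-15, -30, 182], [0, 0, -11]]
  ]
}}

```text
t: 46.02
position: [512.7, -110.5, 245.4]
ee_rot: [0.003, 0.772, 0.636, 0.004]
force: [0.9, 0.1, -0.6]
opening: 86.7
```

>>> {"fn": "step_arm", "kwargs": {
  "increments": [
    [0, [-150, -264, 0], [0, 0, -31]],
    [0, [-150, -264, 0], [0, 0, -31]],
    [0, [-150, -264, 0], [0, 0, -31]],
    [0, [-150, -264, 0], [0, 0, -31]],
    [0, [-150, -264, 0], [0, 0, -31]],
    [0, [-150, -264, 0], [0, 0, -31]],
    [0, [-150, -264, 0], [0, 0, -31]],
    [0, [-150, -264, 0], [0, 0, -31]]
  ]
}}

```text
t: 46.68
position: [354.9, -383.5, 240.2]
ee_rot: [0.001, 0.916, 0.402, -0.002]
force: [-0.1, -0.4, -0.8]
opening: 87.1
```

>>> {"fn": "step_arm", "kwargs": {
  "increments": [
    [0, [-150, -264, 0], [0, 0, -30]],
    [0, [-150, -264, 0], [0, 0, -30]],
    [0, [-150, -264, 0], [0, 0, -30]],
    [0, [-150, -264, 0], [0, 0, -30]],
    [0, [-150, -264, 0], [0, 0, -30]],
    [0, [-150, -264, 0], [0, 0, -30]],
    [0, [-150, -264, 0], [0, 0, -30]],
    [0, [-150, -264, 0], [0, 0, -30]],
    [0, [-150, -264, 0], [0, 0, -30]],
    [0, [-150, -264, 0], [0, 0, -30]]
  ]
}}

```text
t: 47.52
position: [210.0, -640.8, 239.6]
ee_rot: [-0.001, 0.988, 0.156, 0.0]
force: [1.2, 0.1, -0.4]
opening: 87.1
```

```bash
cat > cmp.py <<'E'
from h import *
a=np.load('pics/top0.npy',allow_pickle=True).item(); b=snap('top','top1'); sd=snap('side','side1')
sd0=np.load('pics/side0.npy',allow_pickle=True).item()
print('cam same',np.abs(a['camera_from_world']-b['camera_from_world']).max())
G=lambda s:cv2.GaussianBlur(cv2.cvtColor(s['frame'],cv2.COLOR_RGB2GRAY),(3,3),0).astype(np.float32)
def ecc(A,B,box,n,z,S):
    x0,y0,x1,y1=box; W=np.eye(2,3,dtype=np.float32)
    try: c,W=cv2.findTransformECC(A[y0:y1,x0:x1],B[y0:y1,x0:x1],W,cv2.MOTION_EUCLIDEAN,(3,200,1e-6),None,3)
    except cv2.error as e: print(n,'ecc fail'); return
    ctr=np.array([(x1-x0)/2,(y1-y0)/2]); d=W[:,:2]@ctr+W[:,2]-ctr; m=np.array([(x0+x1)/2,(y0+y1)/2])
    w=ray(S,[m,m+d],z); print(n,'cc %.3f'%c,'px',d.round(2),'mm',(w[1]-w[0])[:2].round(2),'deg',np.degrees(np.arctan2(W[1,0],W[0,0])).round(2))
for n,box,z in(('pot',(217,218,248,250),86),('box',(248,216,276,244),94),('bottle',(284,218,308,244),100),('mount',(256,192,273,208),30),('mount2',(287,190,304,207),30)): ecc(G(a),G(b),box,n,z,a)
for n,box,z in(('pot',(230,210,264,258),70),('box',(250,226,286,274),70),('bottle',(272,252,302,302),70)): ecc(G(sd0),G(sd),box,'side '+n,z,sd0)
st()
u=lambda s,x0,y0,x1,y1:cv2.resize(s['frame'][y0:y1,x0:x1,::-1],(396,297),interpolation=cv2.INTER_CUBIC)
cv2.imwrite('pics/cmp.png',cv2.vconcat([cv2.hconcat([u(a,202,170,325,262),u(b,202,170,325,262)]),cv2.hconcat([u(sd0,200,180,360,300),u(sd,200,180,360,300)])]))
E
python3 cmp.py
```

```text
cam same 0.0
pot cc 0.991 px [-0.02 -0.12] mm [0.31 0.05] deg -0.25
box cc 0.998 px [-0.06 -0.08] mm [0.21 0.14] deg -0.01
bottle cc 0.957 px [-0.09  0.38] mm [-0.97  0.24] deg 0.25
mount cc 1.000 px [-0.01  0.  ] mm [-0.01  0.03] deg -0.12
mount2 cc 0.915 px [-0.14 -0.11] mm [0.29 0.37] deg -1.23
side pot cc 0.998 px [ 0.11 -0.08] mm [0.32 0.1 ] deg -0.08
side box cc 0.867 px [-0.27  0.24] mm [-0.84 -0.33] deg -0.03
side bottle cc 0.975 px [-0.4  0.1] mm [-0.81  0.2 ] deg 0.1
t 47.62 pos [ 212.  -639.5  240.3] jaw -71.89 tz [ 0.0012  0.0014 -1.    ] F [-0.1  0.2  0.1] op 87.2
```

View pics/cmp.png

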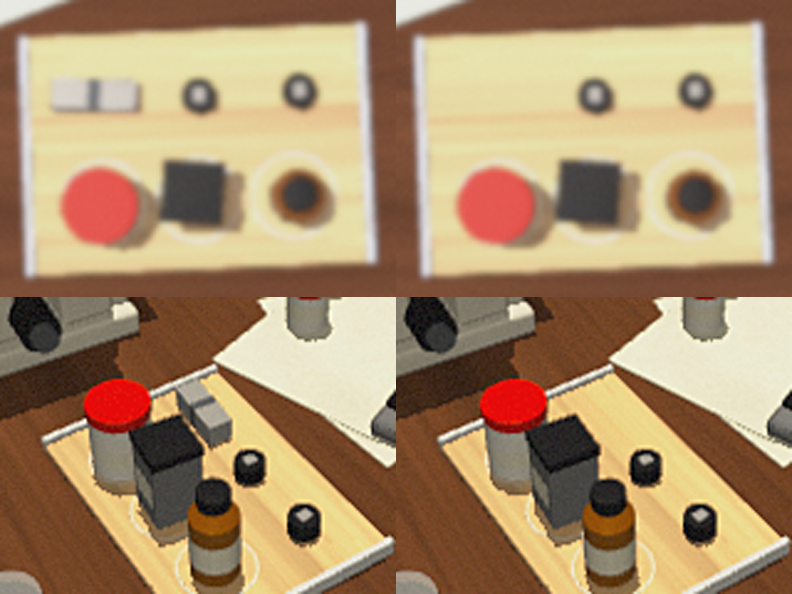

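The side-by-side shows all three containers upright on their marks, the mounts unmoved and only the coupon gone from the board. ECC offsets are about 0.3 mm (pot), 0.2 mm (box) and 1.0 mm (bottle, −x). The bottle is well inside the roughly 2 mm calibration, so I'm handing it in.

```bash
python3 -c "
from h import *
st(); print(job.sign_off())"
```

```text
t 47.62 pos [ 212.  -639.5  240.3] jaw -71.89 tz [ 0.0012  0.0014 -1.    ] F [-0.1  0.2  0.1] op 87.2
the job is handed in; nothing more can be done
None
```

The job is done and handed in at about 47.6 s of the 141 s allowed. The bottle, box and pot went into the tray, the coupon onto the microscope stage, and then the pot, box and bottle back onto the board.

**Last checks**
- **Coupon:** flat on the stage insert, its centre within 0.2 mm of the insert's centre in the wrist image.
- **Containers:** all three upright. Compared with the first top picture, the pot is off by about 0.3 mm, the box by 0.25 mm and the bottle by 1.0 mm towards the robot. The side camera agrees on the bottle (0.8 mm). I left it, as it is within the 2 mm calibration.
- **Mounts:** unmoved. The second mount's image match was weaker (0.3–0.5 mm, correlation 0.92), but nothing came near it.
- **Unclear match:** the side-camera fit for the box was poor (correlation 0.87, 0.9 mm), probably because the coupon had gone from its background. The top view for the box matched at 0.998.
- **Forces:** all readings at the ends of moves stayed under 7 N, and each set-down was lowered to or within a fraction of a millimetre of contact before release. The arm finished clear of everything.

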